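# Clamp a batch of profile blanks in the saw jig

## Task

Get the batch jig on the saw table ready for the next cut: the work lantern left standing in it belongs upright on the round rubber mat, and all the T-profile timber blanks lying on the table (two to four of them) go into the jig. Turn the clamp knob to free the sliding stop and open the jig, lay the blanks flat on the bed side by side, ribs up and all across the bed, in a row that starts at the fixed end stop, then bring the sliding stop up until the whole row is closed up snug, and only then turn the knob firmly tight. Do not knock the lantern over, and leave the screw jar, tape measure and screwdriver alone.

Things in the scene. Friction and masses are not known exactly. Their poses are not given: they have to be found in the camera images.
- stop_face (a point): Fixed jig: point on the face of its wooden end stop (18 mm thick, 45 mm high), mid-width, at bed-top height, 20 mm above the table. y runs along the bed from the end stop to the sliding stop, x across, z up. Plywood bed 390 x 150 mm (y -18 to 372 mm); a lip 14 mm wide, 10 mm high on each long edge leaves a 122 mm channel. Place and yaw vary.
- carriage (a joint): Sliding stop: aluminium block, 100 mm across the bed, 60 mm along it, 40 mm high. Value: clear gap in m between the end stop's face and the sliding stop's face, 0 to 0.285. Free, it slides with about 2 N, for instance by the gripped knob; clamped, a brake shoe holds it on the bed with over 40 N.
- knob (a joint): Clamp knob on top of the sliding stop, 0 to 1.45 rad about the vertical. 0 = fully loose, bar across the bed (along x of stop_face); grows clockwise seen from above. The brake bites from about 0.8; firmly tight from about 1.2. Turning takes about 0.12 N m loose, up to 0.25 tight; it stays where left. Tight at the start.
- knob_grip (a point): Centre of the knob's grip bar (black plastic, 64 mm long, 15 wide, 28 high; its top 14 mm above this point), on the turning axis, 30 mm behind the sliding stop's face, 90 mm above the table. Under the bar, 4 mm lower, is a round boss 32 mm across on the stop block. Site x runs along the bar and turns with the knob.
- blank1: Timber blank, inverted-T profile, 0.14 kg: flange 110 mm long (x), 60 wide (y), 22 thick; on it, along its middle, a rib 24 mm wide and 30 high; overall height 52 mm. Origin at the centre of the underside, z up. Pick it by the rib from above. Lies in front of the robot, right of its centre line. All blanks are alike; an absent one reads None.
- blank2: Timber blank like blank1, lying on the table at the robot's right.
- blank3: Timber blank like blank1, lying on the table farthest to the robot's right.
- blank4: Timber blank like blank1, lying in front of the robot, left of its centre line.
- lantern: Work lantern, 0.4 kg: round black foot 64 mm across, white lens, black cap, and a steel hoop handle on top. Origin at the centre of its underside, z up; y runs along the handle's bar. Overall 161 mm high. At the start it stands in the jig between the two stops.
- lantern_grip (a point): Middle of the lantern's handle bar, 155 mm above its underside: round bar 12 mm thick, 60 mm long along the lantern's y, 33 mm of free space beneath it down to the cap.
- mat: Round black rubber mat, 130 mm across, 4 mm thick, fixed on the table at the robot's left. Origin at the centre of its underside.
- jar: Bystander: screw jar, 64 mm across, 90 mm high. Origin at the centre of the underside.
- tape: Bystander: tape measure, yellow, 70 x 40 x 65 mm. Origin at the centre of the underside.
- screwdriver: Bystander: screwdriver lying on the table.
Mind the look-alikes: they are no part of the job. Leave any blue or green look-alike of the blank3 alone. What is shaped like the blank4 but blue or pink is not meant.

How it is judged:
By the outcome, as a careful person would: the job done as asked, in the order asked, and still so for the second after the job is handed in, with the robot touching nothing.
Of blank1, blank2, blank3, blank4 only 2 to 4 are there at a start; the rules pass over those that are not, and their reading is None.
At some moment in a run one of blank1, blank2, blank3, blank4 may be knocked a few centimetres aside while the robot is not near it.
It also fails if it takes over 210 s, if anything falls off the work surface, if the arm or the gripper's body presses on something with over 40 N, if the wrist force passes 120 N, or if a joint passes its speed limit or range.

## Robot

A 6-joint arm with a two-finger parallel gripper is mounted at the origin on the work surface. World frame = base frame: x ahead of the robot, y to its left, z up, the work surface at z = 0. Lengths are in m, angles in rad, forces in N, time in s.
With the tool pointing down it reaches from about 0.375 to 0.9 m from the base axis. Payload 3.1 kg.
Tool frame: the origin (TCP) lies at the very end of the fingers, on their centre line; the grasp point (between the pads) lies 19 mm behind it; x points along the fingers, z is the direction in which the jaws open and shut, and the axes are right-handed (so a half turn about x gives the same grasp; the last joint's range is limited). The gripper opens to 87 mm and grips with 3 to 60 N. Pads are 19 mm wide; open, the fingers measure 117 mm over their backs; the gripper's body (75 mm by 190 mm) begins 51 mm behind the grasp point.
Start: joints at [0.922, 0.527, 1.433, -0, 1.181, -0.178], TCP at [0.283, 0.557, 0.223] pointing down, gripper open.
Joint ranges: [-3.08, 3.08], [-0.75, 2.2], [0.22, 2.44], [-1.43, 4.57], [0, 2.65], [-2.85, 2.85]. Speed limits (rad/s): [2.79, 2.79, 3.14, 3.14, 3.14, 3.14].

## Interface

Orientations are given as a unit quaternion [x, y, z, w].
In Python, from rig import get_obs, vision, hand_in gives the robot as it stands. The module is installed in compiled form; this text tells all that it offers.
- The arm moves only by the tool step_arm, never from a script. Its arguments are lists of equal length, an entry for each row: "slide": the shift along the world's x, y, z scaled (see below), a list of three; "turn": the turn, a rotation vector about the world's x, y, z scaled (see below), a list of three. In form: {"slide": [[dx, dy, dz], ...], "turn": [[wx, wy, wz], ...]}. A call has 1 to 12 rows; each row is the pose to reach, as a shift and turn from the pose commanded when the call began, turning the shorter way round; what a row does not reach only later rows make up. The controller multiplies each number of a shift by 0.1 m and each number of a turn by 2 pi rad. A row lasts 1/10 s, in which the tool goes at most 50 mm and 8.59 degrees, less where a joint would pass 70% of its speed; a pose out of reach is approached as far as the arm can. A call with a number of a shift or a turn outside -1 to 1 is refused whole. A call with a gripper value outside its range is refused whole. "jaw" is the opening, from 0 (shut) to 1 (fully open), set as the call begins (left out, the last holds). The fingers move at their own pace and stop on an object; "newtons" is the grip in N (left out, the last holds). Time passes only in rows, so rows that repeat a pose let the fingers close. It gives the time, the measured TCP pose, the force and the opening at its end, in the units of the state.
- get_obs(): the state, without advancing time (a new reading comes with each control period).
- vision.camera(name): name is "scene" or "top"; returns a dict with "image" (400x640x3 uint8, red, green, blue), "depth" (400x640 float32, m along the optical axis (not along the pixel's ray), 0 where there is no reading), "mtx" (3x3 intrinsics, pixels), "T" (4x4, takes a point from camera to world coordinates). Camera axes: x right, y down, z forward; pixel columns grow to the right and rows downward; lengths in m; the calibration is good to about 2 mm. A picture is of the moment at which its call begins.
- hand_in(): hands the job in, once; it reports no verdict.
Trained networks look in a picture, given as the dict that the camera call returned (one of the last four; its "shot" number tells which), for a name from the list of things; names that differ only in an ending like _2 or _b are one class to them, and where a whole thing is asked for, a point or a joint stands for the part that bears it (a point fixed in the world has none). Each returns a list of dicts, best first, with "p" (0 to 1); they miss things now and then, are a little off and sometimes report something else, mostly with a low value. They report only what shows in the picture. A call takes as long as a camera call. They do not tell look-alikes from the thing itself.
- vision.silhouettes(picture, thing): "mask" (400x640 bool, what is visible of it) and "centre" ([column, row] in pixels, amid what is visible of it).
- vision.spot_point(picture, thing): "centre" ([column, row] in pixels: a listed point, or the origin of a listed thing).
The state is a dict: "time": time; "q": joint angles; "joint_velocities": joint speeds; "joint_torque": joint torques, N m; "position": TCP position; "tool_rot": TCP orientation; "ft_force": force on the tool from outside, world axes, zero at the start; "moment": the same for the moment, N m; "grip_width": finger opening in m.
Only numpy, scipy, OpenCV 4.12 (cv2) and the standard library are available. Lean on these libraries where they do the work, as an engineer would, in place of code of your own. Each camera call takes 0.05 s, during which the arm holds its last target.

## Working session

There is one attempt and no reset: what is moved stays moved. The work goes in short steps, Python scripts to look and compute and a tool call to move; the robot and the scene stay as the last step left them, time stands still between calls to the robot, and variables do not carry over. Pictures are saved under pics/ and viewed, and the job is handed in when it is done.

Besides the shell and the picture viewer there is one more tool, called after "Call:" as a command line: name --argument value ..., lists and objects as JSON in quotes. step_arm: Moves the arm, as the interface text tells. Its arguments: {"type":"object","properties":{"slide":{"type":"array"},"turn":{"type":"array"},"jaw":{"type":"number"},"newtons":{"type":"number"}},"required":["slide","turn"]}

```bash
mkdir -p pics; cat > h.py <<'E'
import numpy as np, cv2
from rig import get_obs, vision
def shot(name,tag=None):
    c=vision.camera(name)
    if tag: cv2.imwrite(f'pics/{tag}.png',c['image'][:,:,::-1])
    return c
def w(c,u,v,d=None,z=None):
    K=c['mtx'];T=c['T']
    r=np.array([(u-K[0,2])/K[0,0],(v-K[1,2])/K[1,1],1.])
    if z is not None:
        rw=T[:3,:3]@r; s=(z-T[2,3])/rw[2]; return T[:3,3]+s*rw
    if d is None: d=c['depth'][int(round(v)),int(round(u))]
    return (T@np.r_[r*d,1])[:3]
def cloud(c):
    K=c['mtx'];T=c['T'];d=c['depth'];v,u=np.mgrid[:400,:640]
    P=np.stack([(u-K[0,2])/K[0,0]*d,(v-K[1,2])/K[1,1]*d,d],-1)
    W=P@T[:3,:3].T+T[:3,3]; W[d==0]=np.nan
    return W
E
python3 - <<'E'
from h import *
a=shot('scene','s0');b=shot('top','t0')
for c in(a,b): print(c['T'].round(3).tolist(),c['mtx'].round(1).tolist())
for n in ['stop_face','carriage','knob_grip','blank1','blank2','lantern','lantern_grip','mat','jar','tape','screwdriver']:
    for nm,c in(('s',a),('t',b)):
        for m in vision.spot_point(c,n): print(n,nm,round(m['p'],2),np.round(m['centre'],1))
E
```

```text
[[0.584, 0.644, -0.494, 1.239], [0.811, -0.453, 0.369, -0.597], [0.015, -0.616, -0.787, 1.312], [0.0, 0.0, 0.0, 1.0]] [[480.3, 0.0, 318.2], [0.0, 480.3, 202.8], [0.0, 0.0, 1.0]]
[[-0.029, -0.994, 0.109, 0.389], [-1.0, 0.029, -0.005, -0.021], [0.002, -0.109, -0.994, 1.453], [0.0, 0.0, 0.0, 1.0]] [[511.3, 0.0, 326.5], [0.0, 511.3, 203.2], [0.0, 0.0, 1.0]]
stop_face s 0.66 [338.5 267.4]
stop_face t 0.69 [343.3 161.6]Traceback (most recent call last):
  File "<stdin>", line 6, in <module>
ValueError: it knows: blank, jar, knob_grip, lantern, lantern_grip, mat, screwdriver, stop_face, tape
```

```bash
python3 - <<'E'
from h import *
a=shot('scene','s1');b=shot('top','t1')
for n in ['stop_face','knob_grip','blank','lantern','lantern_grip','mat','jar','tape','screwdriver']:
    for nm,c in(('s',a),('t',b)):
        for m in vision.spot_point(c,n):
            u,v=m['centre']; print(n,nm,round(m['p'],2),np.round(m['centre'],1), w(c,u,v).round(3))
print(get_obs())
E
```

```text
stop_face s 0.64 [339.  267.1] [ 0.676 -0.09   0.03 ]
stop_face t 0.64 [344.1 162. ] [ 0.654 -0.079  0.065]
knob_grip s 0.46 [372.6 224. ] [0.647 0.058 0.105]
knob_grip t 0.57 [288.2 166.2] [0.639 0.072 0.106]
blank s 0.97 [346.8 190.7] [0.446 0.12  0.024]
blank s 0.88 [342.1 158.7] [0.318 0.197 0.027]
blank s 0.81 [192.9 246.7] [ 0.366 -0.424  0.051]
blank s 0.72 [255.  268.1] [ 1.239 -0.597  1.312]
blank s 0.69 [210.1 284.3] [ 0.516 -0.443  0.056]
blank s 0.58 [308.4 197.8] [ 0.403 -0.013  0.036]
blank s 0.29 [373.5 223.9] [0.649 0.06  0.106]
blank t 0.79 [471.2 217.4] [ 0.493 -0.426  0.047]
blank t 0.75 [272.6 240.4] [0.445 0.123 0.054]
blank t 0.67 [422.6 213.7] [ 0.506 -0.291  0.052]
blank t 0.6 [470.3 278.2] [ 0.327 -0.414  0.046]
blank t 0.58 [318.6 263. ] [ 0.38  -0.001  0.055]
blank t 0.55 [245.2 295.1] [0.3   0.199 0.053]
lantern t 0.86 [331.9 166.7] [ 0.631 -0.044  0.129]
lantern_grip s 0.69 [352.1 226.5] [ 0.654 -0.034  0.174]
lantern_grip t 0.66 [328.2 154.5] [ 0.653 -0.035  0.178]
mat s 0.85 [390.2 165.3] [0.431 0.336 0.005]
mat t 0.96 [197.8 247.7] [0.433 0.34  0.001]

[... 351 characters left out ...]
5 [188.9 155.6] [0.695 0.361 0.018]
{'time': 1.2, 'q': array([ 9.22508724e-01,  5.27506925e-01,  1.43267626e+00,  1.03799134e-05,
        1.18138756e+00, -1.78481238e-01]), 'joint_velocities': array([ 0.00150781, -0.00016407, -0.00048166, -0.00043512, -0.00087885,
       -0.00016425]), 'joint_torque': array([-1.73713647e-04, -4.40017927e+01, -1.76985830e+01,  6.37006341e-02,
        5.04935731e-02,  1.16657532e-05]), 'position': array([0.28290314, 0.55730035, 0.22255171]), 'tool_rot': array([-0.36988686,  0.6026376 ,  0.36989882,  0.60264957]), 'ft_force': array([-0.22888458,  0.05602729, -0.36303556]), 'moment': array([0.00301059, 0.01286796, 0.00974796]), 'grip_width': 0.08724233574217959}
```

View pics/s0.png

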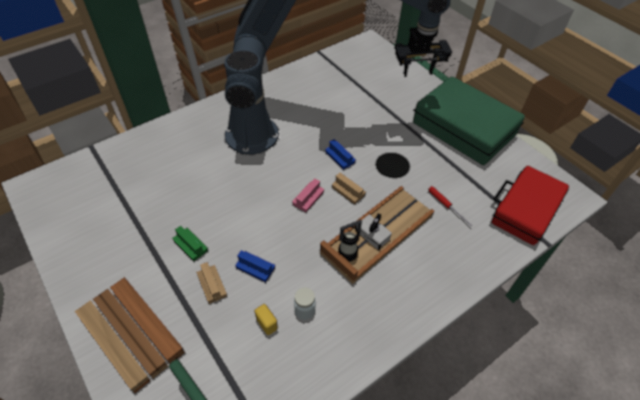

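View pics/t0.png

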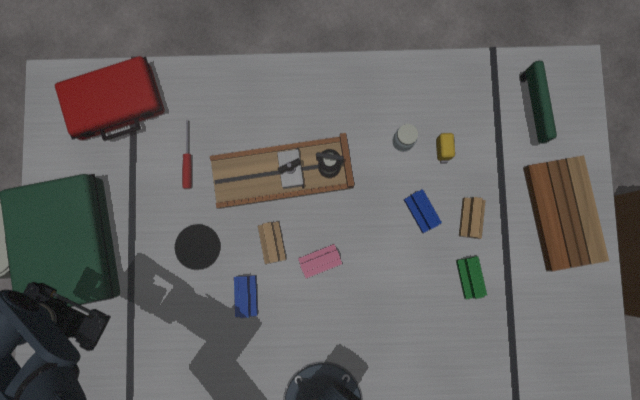

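```bash
python3 - <<'E'
from h import *
b=shot('top');a=shot('scene')
cr=b['image'][110:320,190:500,::-1]
cv2.imwrite('pics/crop0.png',cv2.resize(cr,None,fx=2.5,fy=2.5,interpolation=cv2.INTER_CUBIC))
np.savez('d0',tW=cloud(b),sW=cloud(a),ti=b['image'],si=a['image'])
W=cloud(b)
# blanks: rib tops
for nm,(u,v) in {'b4':(272,241),'b3':(472,217)}.items():
    m=np.zeros((400,640),bool); m[v-32:v+32,u-32:u+32]=1
    for lo,hi,l in((.045,.06,'rib'),(.012,.06,'all')):
        mm=m&(W[...,2]>lo)&(W[...,2]<hi); p=W[mm]
        r=cv2.minAreaRect((p[:,:2]*1000).astype(np.float32)); print(nm,l,len(p),r,p.mean(0).round(4),p[:,2].max())
# jig
P=W.reshape(-1,3); s=(P[:,0]>.5)&(P[:,0]<.8)&(P[:,1]>-.13)&(P[:,1]<.33)&(P[:,2]>.012)
p=P[s]; print(cv2.minAreaRect((p[p[:,2]<.04][:,:2]*1000).astype(np.float32)))
import collections
h,e=np.histogram(p[:,2],bins=np.arange(.0,.2,.004)); print(dict(zip(e.round(3),h)))
E
```

```text
b4 rib 375 ((413.6341857910156, 108.724609375), (171.46240234375, 67.83558654785156), 37.49214553833008) [0.435  0.1238 0.0522] 0.059839192808031294
b4 all 913 ((424.0372619628906, 102.08201599121094), (152.44554138183594, 110.5566177368164), 9.714563369750977) [0.4365 0.1229 0.035 ] 0.059839192808031294
b3 rib 377 ((493.3570556640625, -436.741455078125), (27.049049377441406, 109.76254272460938), 80.16765594482422) [ 0.4929 -0.4355  0.0527] 0.05897655885098363
b3 all 891 ((498.1707458496094, -407.67315673828125), (122.4246597290039, 109.92504119873047), 80.46945190429688) [ 0.4932 -0.431   0.0364] 0.05897655885098363
((640.0789184570312, 98.89071655273438), (151.82847595214844, 389.5847473144531), 7.012085437774658)
{np.float64(0.0): np.int64(0), np.float64(0.004): np.int64(0), np.float64(0.008): np.int64(0), np.float64(0.012): np.int64(347), np.float64(0.016): np.int64(1528), np.float64(0.02): np.int64(1832), np.float64(0.024): np.int64(745), np.float64(0.028): np.int64(721), np.float64(0.032): np.int64(360), np.float64(0.036): np.int64(53), np.float64(0.04): np.int64(19), np.float6
[... 523 characters left out ...]
t64(0.108): np.int64(23), np.float64(0.112): np.int64(0), np.float64(0.116): np.int64(8), np.float64(0.12): np.int64(9), np.float64(0.124): np.int64(28), np.float64(0.128): np.int64(71), np.float64(0.132): np.int64(73), np.float64(0.136): np.int64(29), np.float64(0.14): np.int64(7), np.float64(0.144): np.int64(2), np.float64(0.148): np.int64(3), np.float64(0.152): np.int64(1), np.float64(0.156): np.int64(4), np.float64(0.16): np.int64(2), np.float64(0.164): np.int64(3), np.float64(0.168): np.int64(4), np.float64(0.172): np.int64(11), np.float64(0.176): np.int64(52), np.float64(0.18): np.int64(57), np.float64(0.184): np.int64(8), np.float64(0.188): np.int64(0), np.float64(0.192): np.int64(0)}
```

View pics/crop0.png

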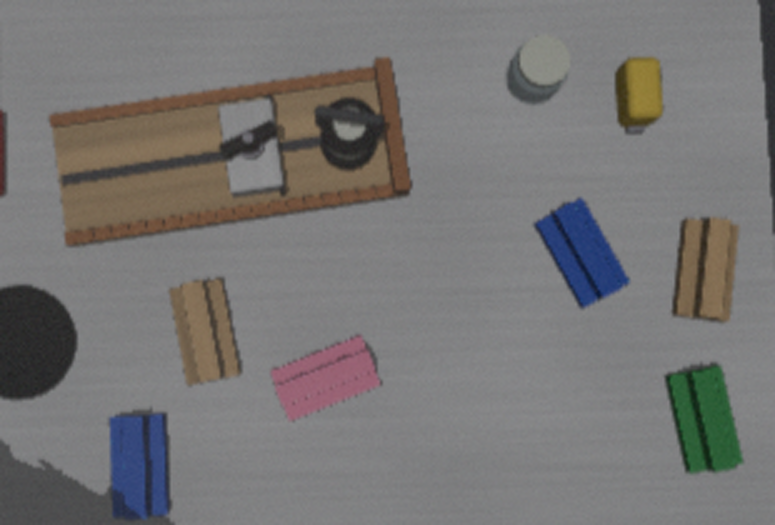

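```bash
cat >> h.py <<'E'
from scipy.spatial.transform import Rotation as R
def rel(pos,jaw):
    """slide & turn numbers to reach TCP pos, tool down, jaw dir angle (rad, mod pi)"""
    o=get_obs(); M=R.from_quat(o['tool_rot']).as_matrix(); z=M[:,2]; x=M[:,0]
    cur=np.arctan2(z[1],z[0]); d=(jaw-cur+np.pi/2)%np.pi-np.pi/2
    print('t',round(o['time'],2),'pos',o['position'].round(4),'x',x.round(3),'jaw',np.degrees(cur).round(2),'w',round(o['grip_width'],4),'f',o['ft_force'].round(1))
    print(' slide',((np.array(pos)-o['position'])*10).round(4),'dyaw',np.degrees(d).round(2),'turn z',(d/2/np.pi).round(4),'alt',((d-np.sign(d)*np.pi)/2/np.pi).round(4),'q6',o['q'][5].round(2))
E
python3 - <<'E'
from h import *
D=np.load('d0.npz')
def rect(p): return cv2.minAreaRect((p[:,:2]*1000).astype(np.float32))
for k in('tW','sW'):
    W=D[k]; P=W.reshape(-1,3)
    box=lambda x0,x1,y0,y1,z0,z1:P[(P[:,0]>x0)&(P[:,0]<x1)&(P[:,1]>y0)&(P[:,1]<y1)&(P[:,2]>z0)&(P[:,2]<z1)]
    p=box(.58,.72,-.1,.03,.165,.19); print(k,'handle',len(p),np.median(p,0).round(4),rect(p))
    p=box(.58,.72,0.0,.15,.085,.115); print(k,'knob',len(p),np.median(p,0).round(4),rect(p))
    p=box(.55,.75,0.02,.15,.052,.07); print(k,'carr',len(p),np.median(p,0).round(4),rect(p))
    p=box(.55,.75,-.15,-.05,.056,.072); print(k,'stop',len(p),np.median(p,0).round(4),rect(p))
    p=box(.35,.52,0.05,.2,.044,.060); print(k,'b4',len(p),np.median(p,0).round(4),rect(p))
    img=D['ti' if k=='tW' else 'si'].astype(int).sum(-1)
    m=(W[...,0]>.34)&(W[...,0]<.53)&(W[...,1]>.24)&(W[...,1]<.44)&(img<150)
    q=W[m]; print(k,'mat',m.sum(),rect(q), q[:,2].mean())
rel([.654,-.034,.4],0)
E
```

```text
tW handle 132 [ 0.6489 -0.0369  0.1799] ((649.7064208984375, -38.103050231933594), (69.9464111328125, 13.73888111114502), 80.97474670410156)
tW knob 158 [0.6421 0.07   0.1037] ((643.00146484375, 71.2118148803711), (16.28925323486328, 62.3598518371582), 24.73714256286621)
tW carr 591 [0.6304 0.07   0.0608] ((642.7178955078125, 70.65315246582031), (107.03874206542969, 59.62200164794922), 6.873222827911377)
tW stop 361 [ 0.66   -0.0862  0.0652] ((659.9984130859375, -71.14990997314453), (149.4302978515625, 49.10810852050781), 7.285676956176758)
tW b4 353 [0.4383 0.1295 0.0522] ((440.6019287109375, 129.87281799316406), (109.52294921875, 24.307615280151367), 10.107733726501465)
tW mat 1515 ((435.8839416503906, 341.4747619628906), (122.76945495605469, 123.67576599121094), 34.74964904785156) 0.004118553226095612
sW handle 111 [ 0.6488 -0.0378  0.1808] ((649.685302734375, -34.443416595458984), (70.63921356201172, 14.424349784851074), 78.72453308105469)
sW knob 117 [0.6453 0.0692 0.1052] ((641.5402221679688, 73.92344665527344), (16.22826385498047, 63.94206237792969), 25.355648040771484)
sW carr 408 [0.6562 0.07   0.0624] ((642.9857177734375, 75.18941497802734), (103.14075469970703, 66.2607421875), 10.550585746765137)
sW stop 327 [ 0.6615 -0.083   0.066 ] ((660.623046875, -71.8484878540039), (148.4803009033203, 42.49895095825195), 6.176591873168945)
sW b4 215 [0.4412 0.1314 0.0538] ((416.21405029296875, 116.93882751464844), (162.68153381347656, 65.68663024902344), 34.01598358154297)
sW mat 603 ((433.117919921875, 342.36944580078125), (117.40544128417969, 120.04117584228516), 69.66548919677734) 0.007380722048566983
t 1.3 pos [0.2829 0.5573 0.2226] x [-0. -0. -1.] jaw 63.08 w 0.0868 f [ 0.1 -0.4 -0.1]
 slide [ 3.7111 -5.9127  1.7745] dyaw -63.08 turn z -0.1752 alt 0.3248 q6 -0.18
```

Call:
step_arm --slide '[[0.3,-0.45,0.4],[0.6,-0.9,0.8],[0.6,-1,0.8]]' --turn '[[0,0,-0.015],[0,0,-0.03],[0,0,-0.034]]' --jaw 1

```text
time: 1.6
position: [0.3445, 0.4569, 0.3044]
tool_rot: [-0.303, 0.638, 0.303, 0.64]
ft_force: [-0.5, 0.2, 1.6]
grip_width: 0.0871
```

Call:
step_arm --slide '[[0.3,-0.45,0],[0.6,-0.9,0],[0.6,-1,0]]' --turn '[[0,0,-0.015],[0,0,-0.03],[0,0,-0.034]]'

```text
time: 1.9
position: [0.4057, 0.3541, 0.3031]
tool_rot: [-0.232, 0.667, 0.231, 0.669]
ft_force: [0.0, 1.1, -0.2]
grip_width: 0.0869
```

Call:
step_arm --slide '[[0.3,-0.45,0],[0.6,-0.9,0],[0.6,-1,0]]' --turn '[[0,0,-0.015],[0,0,-0.03],[0,0,-0.034]]'

```text
time: 2.2
position: [0.4659, 0.2541, 0.3028]
tool_rot: [-0.16, 0.688, 0.159, 0.69]
ft_force: [0.4, 0.8, -0.3]
grip_width: 0.0871
```

Call:
step_arm --slide '[[0.3,-0.45,0],[0.6,-0.9,0],[0.6,-1,0]]' --turn '[[0,0,-0.015],[0,0,-0.03],[0,0,-0.034]]'

```text
time: 2.5
position: [0.5261, 0.1537, 0.3028]
tool_rot: [-0.085, 0.701, 0.084, 0.703]
ft_force: [-0.8, 0.5, 0.1]
grip_width: 0.0869
```

Call:
step_arm --slide '[[0.3,-0.45,0],[0.6,-0.9,0],[0.6,-1,0]]' --turn '[[0,0,-0.015],[0,0,-0.03],[0,0,-0.034]]'

```text
time: 2.8
position: [0.586, 0.0533, 0.3026]
tool_rot: [-0.01, 0.706, 0.009, 0.708]
ft_force: [0.2, 0.3, -0.1]
grip_width: 0.0869
```

```bash
python3 - <<'E'
from h import *
rel([.6495,-.037,.156],np.radians(-10))
E
```

```text
t 2.8 pos [0.586  0.0533 0.3026] x [ 0.003 -0.002 -1.   ] jaw 1.57 w 0.0869 f [ 0.2  0.3 -0.1]
 slide [ 0.6352 -0.9027 -1.4655] dyaw -11.57 turn z -0.0321 alt 0.4679 q6 -0.13
```

Call:
step_arm --slide '[[0.3,-0.45,0],[0.63,-0.9,0],[0.63,-0.9,-0.2],[0.63,-0.9,-0.2]]' --turn '[[0,0,-0.02],[0,0,-0.032],[0,0,-0.032],[0,0,-0.032]]'

```text
time: 3.2
position: [0.6448, -0.0341, 0.2795]
tool_rot: [0.061, 0.707, -0.06, 0.702]
ft_force: [-1.0, 1.2, 0.3]
grip_width: 0.0867
```

```bash
python3 - <<'E'
from h import *
rel([.6495,-.037,.156],np.radians(-10))
c=shot('scene');cv2.imwrite('pics/l1.png',cv2.resize(c['image'][150:310,260:500,::-1],None,fx=3,fy=3,interpolation=cv2.INTER_CUBIC))
rel([.6495,-.037,.156],np.radians(-10))
E
```

```text
t 3.2 pos [ 0.6448 -0.0341  0.2795] x [-0.006  0.001 -1.   ] jaw -9.77 w 0.0867 f [-1.   1.2  0.3]
 slide [ 0.0475 -0.0287 -1.2347] dyaw -0.23 turn z -0.0006 alt 0.4994 q6 -0.06
t 3.25 pos [ 0.6444 -0.0327  0.2807] x [-0.005  0.002 -1.   ] jaw -9.69 w 0.0872 f [0.2 1.  0.6]
 slide [ 0.0507 -0.0434 -1.2469] dyaw -0.31 turn z -0.0009 alt 0.4991 q6 -0.05
```

View pics/l1.png

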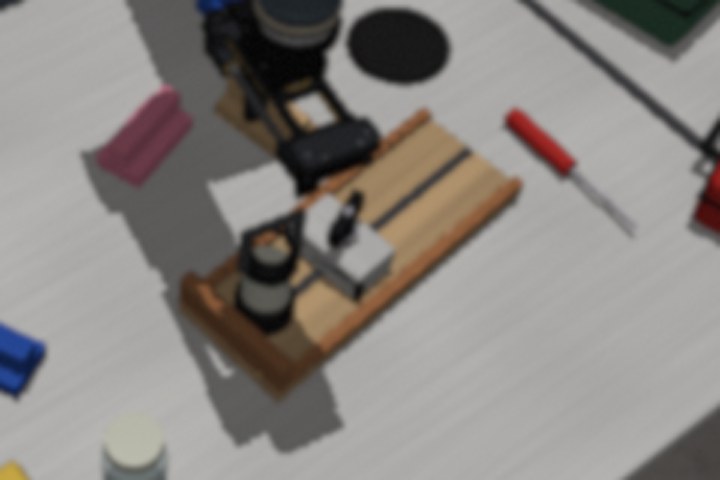

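Call:
step_arm --slide '[[0.05,-0.045,-0.3],[0.05,-0.045,-0.6],[0.05,-0.045,-0.8],[0.05,-0.045,-0.8]]' --turn '[[0,0,0],[0,0,0],[0,0,0],[0,0,0]]'

```text
time: 3.65
position: [0.6479, -0.0348, 0.2002]
tool_rot: [0.059, 0.707, -0.058, 0.702]
ft_force: [0.1, 0.5, 0.1]
grip_width: 0.0872
```

```bash
python3 - <<'E'
from h import *
rel([.6495,-.037,.156],np.radians(-10))
c=shot('scene');cv2.imwrite('pics/l2.png',cv2.resize(c['image'][150:310,260:500,::-1],None,fx=3,fy=3,interpolation=cv2.INTER_CUBIC))
rel([.6495,-.037,.156],np.radians(-10))
E
```

```text
t 3.65 pos [ 0.6479 -0.0348  0.2002] x [-0.007  0.002 -1.   ] jaw -9.52 w 0.0872 f [0.1 0.5 0.1]
 slide [ 0.0165 -0.0218 -0.4419] dyaw -0.48 turn z -0.0013 alt 0.4987 q6 -0.06
t 3.7 pos [ 0.6495 -0.0353  0.2022] x [-0.003  0.001 -1.   ] jaw -9.52 w 0.0869 f [-0.   0.2  0.5]
 slide [ 1.000e-04 -1.700e-02 -4.623e-01] dyaw -0.48 turn z -0.0013 alt 0.4987 q6 -0.06
```

View pics/l2.png

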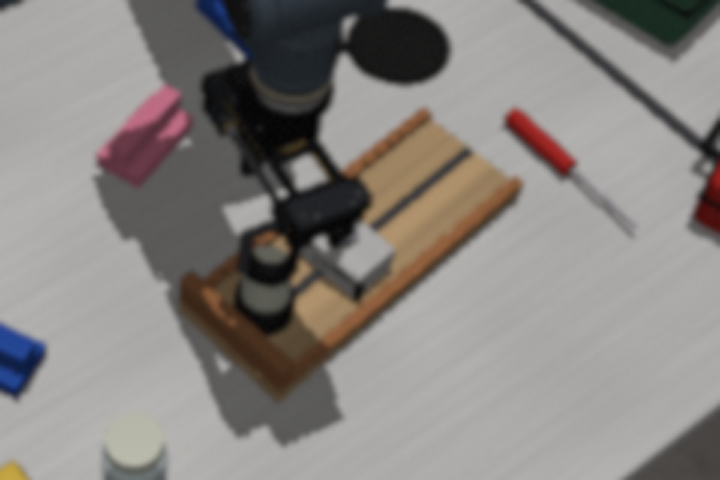

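```bash
python3 - <<'E'
from h import *
c=shot('scene')
def pr(p):
    q=np.linalg.inv(c['T'])@np.r_[p,1]; q=c['mtx']@q[:3]; return ((q[:2]/q[2]-[260,150])*3).round(0)
for p in ([.65,-.036,.202],[.65+.043,-.036-.007,.202],[.65-.043,-.036+.007,.202],[.6495,-.037,.175]): print(pr(p))
W=cloud(c); P=W.reshape(-1,3)
p=P[(abs(P[:,0]-.65)<.12)&(abs(P[:,1]+.03)<.12)&(P[:,2]>.19)]
print(len(p)); 
for z in np.arange(.19,.3,.01):
    q=p[(p[:,2]>z)&(p[:,2]<z+.01)]
    if len(q): print(z.round(3),len(q),q.min(0).round(3),q.max(0).round(3))
rel([.6495,-.037,.156],np.radians(-10))
E
```

```text
[274. 211.]
[297. 245.]
[252. 178.]
[271. 228.]
5977
0.19 1 [ 0.697 -0.031  0.2  ] [ 0.697 -0.031  0.2  ]
0.2 8 [ 0.593 -0.052  0.202] [ 0.699 -0.027  0.209]
0.21 16 [ 0.596 -0.054  0.21 ] [ 0.702 -0.018  0.22 ]
0.22 9 [ 0.598 -0.036  0.22 ] [ 0.606 -0.017  0.229]
0.23 5 [ 0.602 -0.039  0.232] [ 0.607 -0.023  0.238]
0.24 5 [ 0.601 -0.032  0.242] [ 0.606 -0.028  0.249]
0.25 8 [ 0.588 -0.034  0.252] [ 0.603 -0.029  0.26 ]
0.26 6 [ 0.59  -0.036  0.261] [ 0.6   -0.034  0.268]
0.27 26 [ 0.558 -0.082  0.273] [ 0.739 -0.016  0.28 ]
0.28 105 [ 0.56  -0.086  0.28 ] [ 0.741 -0.012  0.29 ]
0.29 195 [ 0.551 -0.086  0.29 ] [ 0.746 -0.015  0.3  ]
t 3.75 pos [ 0.6508 -0.0358  0.2037] x [ 0.  0. -1.] jaw -9.54 w 0.0872 f [ 0.8  0.4 -0.5]
 slide [-0.0127 -0.0116 -0.4769] dyaw -0.46 turn z -0.0013 alt 0.4987 q6 -0.06
```

Call:
step_arm --slide '[[-0.013,-0.012,-0.2],[-0.013,-0.012,-0.4],[-0.013,-0.012,-0.47],[-0.013,-0.012,-0.47],[-0.013,-0.012,-0.47]]' --turn '[[0,0,0],[0,0,0],[0,0,0],[0,0,0],[0,0,0]]'

```text
time: 4.25
position: [0.6506, -0.0384, 0.1572]
tool_rot: [0.059, 0.704, -0.059, 0.706]
ft_force: [-0.3, -0.1, 0.6]
grip_width: 0.0869
```

Call:
step_arm --slide '[[0,0,0],[0,0,0],[0,0,0],[0,0,0],[0,0,0],[0,0,0],[0,0,0]]' --turn '[[0,0,0],[0,0,0],[0,0,0],[0,0,0],[0,0,0],[0,0,0],[0,0,0]]' --jaw 0 --newtons 30

```text
time: 4.95
position: [0.6496, -0.0384, 0.1555]
tool_rot: [0.059, 0.705, -0.059, 0.705]
ft_force: [-0.2, 0.5, -0.2]
grip_width: 0.039
```

Call:
step_arm --slide '[[0,0,0],[0,0,0],[0,0,0],[0,0,0],[0,0,0],[0,0,0]]' --turn '[[0,0,0],[0,0,0],[0,0,0],[0,0,0],[0,0,0],[0,0,0]]'

```text
time: 5.55
position: [0.6493, -0.0384, 0.1555]
tool_rot: [0.059, 0.705, -0.059, 0.704]
ft_force: [-1.0, -0.2, -0.2]
grip_width: 0.0108
```

Call:
step_arm --slide '[[0,0,0.1],[0,0,0.3],[0,0,0.5],[0,0,0.75],[0,0,1],[0,0,1]]' --turn '[[0,0,0],[0,0,0],[0,0,0],[0,0,0],[0,0,0],[0,0,0]]'

```text
time: 6.15
position: [0.6519, -0.0388, 0.2595]
tool_rot: [0.059, 0.702, -0.06, 0.707]
ft_force: [1.6, -0.1, -5.1]
grip_width: 0.0109
```

```bash
python3 - <<'E'
from h import *
rel([.435,.3415,.160],np.radians(-10))
c=shot('scene');cv2.imwrite('pics/l3.png',cv2.resize(c['image'][150:310,260:500,::-1],None,fx=3,fy=3,interpolation=cv2.INTER_CUBIC))
E
```

```text
t 6.15 pos [ 0.6519 -0.0388  0.2595] x [ 0.008 -0.002 -1.   ] jaw -9.63 w 0.0109 f [ 1.6 -0.1 -5.1]
 slide [-2.1689  3.8031 -0.9955] dyaw -0.37 turn z -0.001 alt 0.499 q6 -0.06
```

View pics/l3.png

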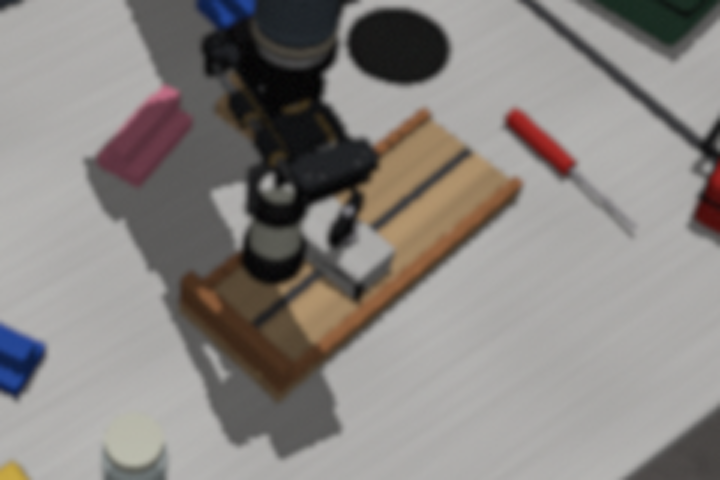

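Call:
step_arm --slide '[[-0.08,0.13,0.2],[-0.2,0.35,0.4],[-0.4,0.7,0.4],[-0.54,0.95,0.4]]' --turn '[[0,0,0],[0,0,0],[0,0,0],[0,0,0]]'

```text
time: 6.6
position: [0.5934, 0.0585, 0.294]
tool_rot: [0.06, 0.706, -0.059, 0.703]
ft_force: [-0.8, 0.7, -4.1]
grip_width: 0.0106
```

Call:
step_arm --slide '[[-0.18,0.32,0],[-0.36,0.63,0],[-0.54,0.95,0]]' --turn '[[0,0,0],[0,0,0],[0,0,0]]'

```text
time: 6.9
position: [0.5393, 0.1524, 0.2932]
tool_rot: [0.059, 0.706, -0.06, 0.703]
ft_force: [0.6, 0.2, -4.2]
grip_width: 0.0106
```

Call:
step_arm --slide '[[-0.18,0.32,0],[-0.36,0.63,0],[-0.54,0.95,0]]' --turn '[[0,0,0],[0,0,0],[0,0,0]]'

```text
time: 7.2
position: [0.4854, 0.2473, 0.2934]
tool_rot: [0.059, 0.706, -0.06, 0.703]
ft_force: [0.8, 0.2, -3.3]
grip_width: 0.0108
```

Call:
step_arm --slide '[[-0.18,0.32,0],[-0.36,0.63,0],[-0.48,0.85,0],[-0.54,0.93,0],[-0.54,0.93,0],[-0.54,0.93,0]]' --turn '[[0,0,0],[0,0,0],[0,0,0],[0,0,0],[0,0,0],[0,0,0]]'

```text
time: 7.8
position: [0.4338, 0.3385, 0.2947]
tool_rot: [0.059, 0.705, -0.06, 0.704]
ft_force: [-0.0, -0.4, -4.4]
grip_width: 0.0108
```

```bash
python3 - <<'E'
from h import *
rel([.434,.341,.1405],np.radians(-10))
b=shot('top','l4');cv2.imwrite('pics/l4.png',cv2.resize(b['image'][150:350,120:360,::-1],None,fx=3,fy=3))
a=shot('scene','l5')
cv2.imwrite('pics/l5.png',cv2.resize(a['image'][80:240,300:500,::-1],None,fx=3,fy=3))
rel([.434,.341,.1405],np.radians(-10))
E
```

```text
t 7.8 pos [0.4338 0.3385 0.2947] x [-0.001 -0.002 -1.   ] jaw -9.64 w 0.0108 f [-0.  -0.4 -4.4]
 slide [ 0.0024  0.0246 -1.5416] dyaw -0.36 turn z -0.001 alt 0.499 q6 0.63
t 7.9 pos [0.4344 0.3384 0.2952] x [-0.    -0.001 -1.   ] jaw -9.73 w 0.011 f [ 0.6  0.5 -5.4]
 slide [-0.0037  0.026  -1.5467] dyaw -0.27 turn z -0.0008 alt 0.4992 q6 0.63
```

View pics/l5.png

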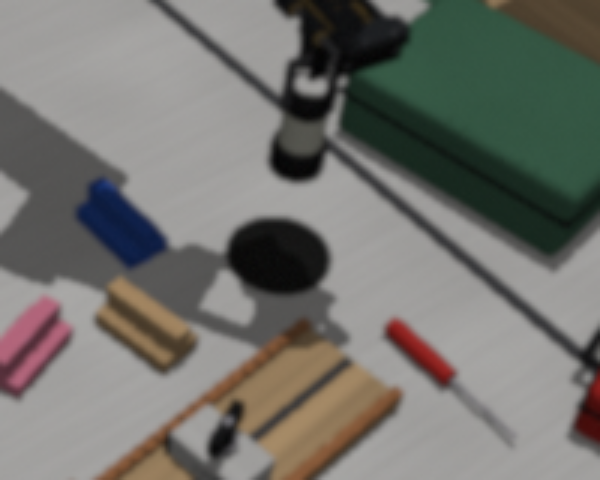

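Call:
step_arm --slide '[[0,0.02,-0.3],[0,0.02,-0.65],[0,0.02,-1],[0,0.02,-1]]' --turn '[[0,0,0],[0,0,0],[0,0,0],[0,0,0]]'

```text
time: 8.3
position: [0.4311, 0.3388, 0.1912]
tool_rot: [0.058, 0.708, -0.062, 0.701]
ft_force: [-1.8, -0.9, -4.6]
grip_width: 0.0109
```

Call:
step_arm --slide '[[0,0,-0.2],[0,0,-0.35],[0,0,-0.45],[0,0,-0.5],[0,0,-0.53],[0,0,-0.53],[0,0,-0.53]]' --turn '[[0,0,0],[0,0,0],[0,0,0],[0,0,0],[0,0,0],[0,0,0],[0,0,0]]'

```text
time: 9.0
position: [0.4341, 0.3418, 0.1433]
tool_rot: [0.06, 0.704, -0.059, 0.705]
ft_force: [0.6, -0.3, -4.1]
grip_width: 0.0111
```

```bash
python3 - <<'E'
from h import *
rel([.434,.341,.1395],np.radians(-10))
a=shot('scene','l6')
cv2.imwrite('pics/l6.png',cv2.resize(a['image'][80:240,300:500,::-1],None,fx=3,fy=3))
E
```

```text
t 9.0 pos [0.4341 0.3418 0.1433] x [ 0.001  0.001 -1.   ] jaw -9.63 w 0.0111 f [ 0.6 -0.3 -4.1]
 slide [-0.0007 -0.0082 -0.0375] dyaw -0.37 turn z -0.001 alt 0.499 q6 0.63
```

View pics/l6.png

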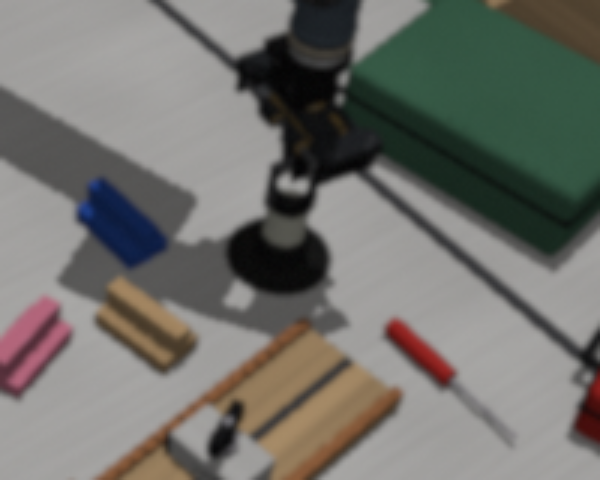

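Call:
step_arm --slide '[[0,0,-0.02],[0,0,-0.035],[0,0,-0.035],[0,0,-0.035]]' --turn '[[0,0,0],[0,0,0],[0,0,0],[0,0,0]]'

```text
time: 9.45
position: [0.4339, 0.3417, 0.1394]
tool_rot: [0.059, 0.704, -0.059, 0.705]
ft_force: [-0.9, -0.9, -0.2]
grip_width: 0.0103
```

Call:
step_arm --slide '[[0,0,-0.005],[0,0,-0.01],[0,0,-0.01],[0,0,-0.01]]' --turn '[[0,0,0],[0,0,0],[0,0,0],[0,0,0]]'

```text
time: 9.85
position: [0.4341, 0.3418, 0.1394]
tool_rot: [0.06, 0.704, -0.059, 0.705]
ft_force: [-1.2, -1.3, 6.2]
grip_width: 0.0112
```

Call:
step_arm --slide '[[0,0,0.008],[0,0,0.01],[0,0,0.01],[0,0,0.01],[0,0,0.01],[0,0,0.01],[0,0,0.01],[0,0,0.01],[0,0,0.01],[0,0,0.01]]' --turn '[[0,0,0],[0,0,0],[0,0,0],[0,0,0],[0,0,0],[0,0,0],[0,0,0],[0,0,0],[0,0,0],[0,0,0]]' --jaw 0.8

```text
time: 10.85
position: [0.4336, 0.3416, 0.1391]
tool_rot: [0.059, 0.705, -0.059, 0.705]
ft_force: [-0.4, -0.5, 0.2]
grip_width: 0.069
```

Call:
step_arm --slide '[[0,0,0.1],[0,0,0.4],[0,0,0.8],[0,0,1],[0,0,1]]' --turn '[[0,0,0],[0,0,0],[0,0,0],[0,0,0],[0,0,0]]'

```text
time: 11.35
position: [0.4358, 0.3428, 0.2433]
tool_rot: [0.061, 0.702, -0.058, 0.707]
ft_force: [0.0, -0.4, -0.7]
grip_width: 0.0695
```

```bash
python3 - <<'E'
from h import *
rel([.643,.0715,.072],np.radians(24.7))
a=shot('scene','l7')
cv2.imwrite('pics/l7.png',cv2.resize(a['image'][80:240,300:500,::-1],None,fx=3,fy=3))
E
```

```text
t 11.35 pos [0.4358 0.3428 0.2433] x [ 0.008  0.004 -1.   ] jaw -9.63 w 0.0695 f [ 0.  -0.4 -0.7]
 slide [ 2.072  -2.7132 -1.713 ] dyaw 34.33 turn z 0.0954 alt -0.4046 q6 0.63
```

View pics/l7.png

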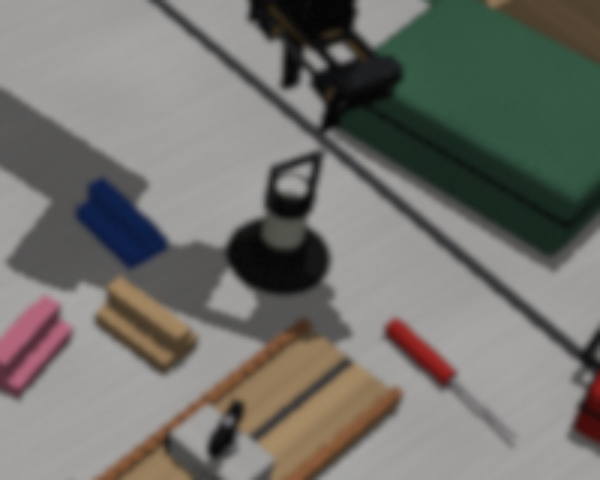

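Call:
step_arm --slide '[[0.23,-0.3,0],[0.46,-0.6,0],[0.69,-0.9,0]]' --turn '[[0,0,0.01],[0,0,0.02],[0,0,0.032]]' --jaw 0.6

```text
time: 11.7
position: [0.502, 0.2506, 0.2376]
tool_rot: [-0.013, 0.708, 0.013, 0.706]
ft_force: [0.5, 0.6, 0.3]
grip_width: 0.0553
```

Call:
step_arm --slide '[[0.23,-0.3,0],[0.46,-0.6,0],[0.69,-0.9,0]]' --turn '[[0,0,0.01],[0,0,0.02],[0,0,0.032]]'

```text
time: 12.0
position: [0.5712, 0.1601, 0.2373]
tool_rot: [-0.083, 0.703, 0.084, 0.701]
ft_force: [1.3, -0.1, 0.6]
grip_width: 0.0525
```

Call:
step_arm --slide '[[0.23,-0.3,0],[0.46,-0.6,-0.3],[0.69,-0.9,-0.7],[0.69,-0.9,-0.7],[0.69,-0.9,-0.7]]' --turn '[[0,0,0.01],[0,0,0.02],[0,0,0.032],[0,0,0.032],[0,0,0.032]]'

```text
time: 12.5
position: [0.6389, 0.0708, 0.1659]
tool_rot: [-0.151, 0.693, 0.152, 0.688]
ft_force: [0.1, -0.7, 0.6]
grip_width: 0.0524
```

```bash
python3 - <<'E'
from h import *
rel([.643,.0715,.078],np.radians(24.7))
E
```

```text
t 12.5 pos [0.6389 0.0708 0.1659] x [-0.007  0.001 -1.   ] jaw 24.76 w 0.0524 f [ 0.1 -0.7  0.6]
 slide [ 0.041   0.0069 -0.8792] dyaw -0.06 turn z -0.0002 alt 0.4998 q6 -0.5
```

Call:
step_arm --slide '[[0.02,0,-0.2],[0.02,0,-0.4],[0.02,0,-0.4],[0.02,0,-0.4]]' --turn '[[0,0,0],[0,0,0],[0,0,0],[0,0,0]]'

```text
time: 12.9
position: [0.6422, 0.0729, 0.13]
tool_rot: [-0.153, 0.69, 0.153, 0.69]
ft_force: [-1.1, -0.2, 0.1]
grip_width: 0.052
```

```bash
python3 - <<'E'
from h import *
rel([.643,.0715,.078],np.radians(24.7))
a=shot('scene');cv2.imwrite('pics/k1.png',cv2.resize(a['image'][150:310,300:500,::-1],None,fx=3.5,fy=3.5))
W=cloud(a);P=W.reshape(-1,3)
for z in (.095,.105,.115,.125,.135,.145):
    q=P[(abs(P[:,0]-.643)<.08)&(abs(P[:,1]-.07)<.08)&(P[:,2]>z)&(P[:,2]<z+.01)]
    if len(q): print(z,len(q),q.min(0).round(3),q.max(0).round(3),np.median(q,0).round(3))
rel([.643,.0715,.078],np.radians(24.7))
E
```

```text
t 12.9 pos [0.6422 0.0729 0.13  ] x [ 0.  0. -1.] jaw 24.99 w 0.052 f [-1.1 -0.2  0.1]
 slide [ 0.0077 -0.0136 -0.5204] dyaw -0.29 turn z -0.0008 alt 0.4992 q6 -0.5
0.095 41 [0.624 0.044 0.095] [0.661 0.104 0.105] [0.647 0.067 0.101]
0.105 57 [0.627 0.045 0.105] [0.661 0.104 0.115] [0.643 0.074 0.108]
0.125 6 [0.612 0.059 0.127] [0.674 0.097 0.135] [0.643 0.077 0.133]
0.135 17 [0.612 0.049 0.137] [0.675 0.098 0.144] [0.619 0.065 0.141]
0.145 16 [0.613 0.052 0.145] [0.678 0.088 0.154] [0.619 0.069 0.15 ]
t 12.95 pos [0.643  0.0726 0.1306] x [ 0.002  0.    -1.   ] jaw 24.98 w 0.0522 f [-0.5  0.6  0.1]
 slide [ 4.000e-04 -1.120e-02 -5.263e-01] dyaw -0.28 turn z -0.0008 alt 0.4992 q6 -0.5
```

View pics/k1.png

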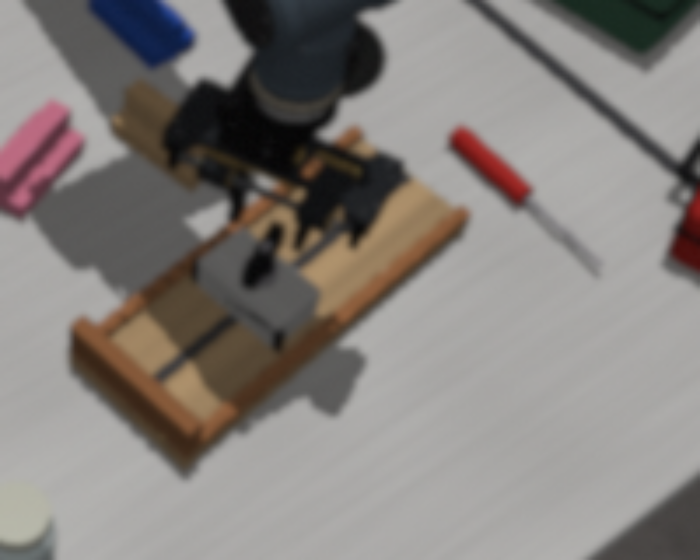

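Call:
step_arm --slide '[[0,-0.008,-0.2],[0,-0.008,-0.4],[0,-0.008,-0.52],[0,-0.008,-0.52],[0,-0.008,-0.52]]' --turn '[[0,0,0],[0,0,0],[0,0,0],[0,0,0],[0,0,0]]'

```text
time: 13.45
position: [0.6432, 0.0709, 0.0779]
tool_rot: [-0.153, 0.69, 0.152, 0.691]
ft_force: [-0.4, -0.4, 0.6]
grip_width: 0.0526
```

Call:
step_arm --slide '[[0,0,0],[0,0,0],[0,0,0],[0,0,0],[0,0,0],[0,0,0],[0,0,0],[0,0,0]]' --turn '[[0,0,0],[0,0,0],[0,0,0],[0,0,0],[0,0,0],[0,0,0],[0,0,0],[0,0,0]]' --jaw 0 --newtons 40

```text
time: 14.25
position: [0.6434, 0.0708, 0.0785]
tool_rot: [-0.153, 0.69, 0.153, 0.691]
ft_force: [0.0, 0.3, 5.5]
grip_width: 0.0146
```

```bash
python3 - <<'E'
from h import *
rel([.643,.0715,.078],np.radians(97))
print(get_obs()['moment'])
E
```

```text
t 14.25 pos [0.6434 0.0708 0.0785] x [ 0.002 -0.    -1.   ] jaw 24.97 w 0.0146 f [0.  0.3 5.5]
 slide [-0.0039  0.0074 -0.0049] dyaw 72.03 turn z 0.2001 alt -0.2999 q6 -0.5
[-0.02669138  0.2023898   0.17227152]
```

Call:
step_arm --slide '[[0,0,0],[0,0,0],[0,0,0],[0,0,0],[0,0,0],[0,0,0],[0,0,0],[0,0,0],[0,0,0],[0,0,0],[0,0,0],[0,0,0]]' --turn '[[0,0,0.01],[0,0,0.028],[0,0,0.046],[0,0,0.064],[0,0,0.082],[0,0,0.1],[0,0,0.118],[0,0,0.136],[0,0,0.154],[0,0,0.172],[0,0,0.19],[0,0,0.2]]'

```text
time: 15.45
position: [0.6445, 0.0714, 0.0784]
tool_rot: [0.531, -0.467, -0.529, -0.47]
ft_force: [1.3, 2.9, 3.6]
grip_width: 0.0148
```

```bash
python3 - <<'E'
from h import *
rel([.643,.0715,.078],np.radians(97))
print(get_obs()['moment'])
a=shot('scene');cv2.imwrite('pics/k2.png',cv2.resize(a['image'][150:310,300:500,::-1],None,fx=3.5,fy=3.5))
rel([.643,.0715,.078],np.radians(97))
E
```

```text
t 15.45 pos [0.6445 0.0714 0.0784] x [ 0.005  0.001 -1.   ] jaw 97.06 w 0.0148 f [1.3 2.9 3.6]
 slide [-0.0154  0.0005 -0.0042] dyaw -0.06 turn z -0.0002 alt 0.4998 q6 -1.76
[ 0.36173151 -0.1621507  -0.13839936]
t 15.5 pos [0.6445 0.0714 0.0784] x [ 0.005  0.001 -1.   ] jaw 97.11 w 0.0147 f [1.8 2.8 3.6]
 slide [-0.0153  0.0009 -0.0035] dyaw -0.11 turn z -0.0003 alt 0.4997 q6 -1.76
```

View pics/k2.png

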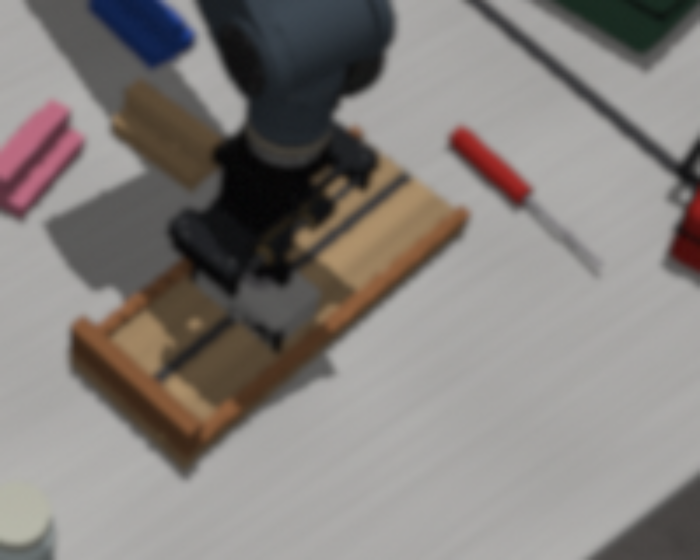

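Call:
step_arm --slide '[[-0.01,0.08,0],[-0.025,0.2,0],[-0.04,0.33,0],[-0.056,0.46,0],[-0.071,0.58,0],[-0.086,0.7,0]]' --turn '[[0,0,0],[0,0,0],[0,0,0],[0,0,0],[0,0,0],[0,0,0]]'

```text
time: 16.1
position: [0.636, 0.1408, 0.0783]
tool_rot: [0.531, -0.468, -0.528, -0.47]
ft_force: [1.7, -2.8, 6.4]
grip_width: 0.0148
```

Call:
step_arm --slide '[[-0.01,0.08,0],[-0.025,0.2,0],[-0.04,0.33,0],[-0.056,0.46,0],[-0.071,0.58,0],[-0.086,0.7,0],[-0.086,0.7,0],[-0.086,0.7,0]]' --turn '[[0,0,0],[0,0,0],[0,0,0],[0,0,0],[0,0,0],[0,0,0],[0,0,0],[0,0,0]]'

```text
time: 16.9
position: [0.6271, 0.2125, 0.0784]
tool_rot: [0.53, -0.467, -0.528, -0.471]
ft_force: [2.2, 1.8, 6.1]
grip_width: 0.0151
```

```bash
python3 - <<'E'
from h import *
rel([.626,.21,.078],np.radians(97))
a=shot('scene');cv2.imwrite('pics/k3.png',cv2.resize(a['image'][150:310,300:500,::-1],None,fx=3.5,fy=3.5))
E
```

```text
t 16.9 pos [0.6271 0.2125 0.0784] x [ 0.005  0.002 -1.   ] jaw 96.9 w 0.0151 f [2.2 1.8 6.1]
 slide [-0.0109 -0.0251 -0.0037] dyaw 0.1 turn z 0.0003 alt -0.4997 q6 -1.53
```

View pics/k3.png

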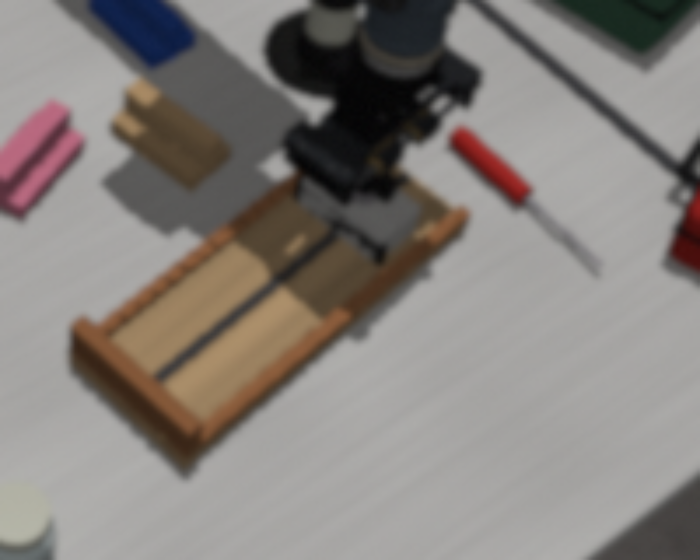

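Call:
step_arm --slide '[[0,0,0],[0,0,0],[0,0,0],[0,0,0],[0,0,0],[0,0,0]]' --turn '[[0,0,0],[0,0,0],[0,0,0],[0,0,0],[0,0,0],[0,0,0]]' --jaw 0.6

```text
time: 17.55
position: [0.6265, 0.2105, 0.0782]
tool_rot: [0.53, -0.469, -0.528, -0.47]
ft_force: [1.6, -2.1, 6.6]
grip_width: 0.0501
```

Call:
step_arm --slide '[[0,0,0.3],[0,0,0.7],[0,0,1],[0,0,1]]' --turn '[[0,0,0],[0,0,0],[0,0,0],[0,0,0]]'

```text
time: 17.95
position: [0.6274, 0.2116, 0.1814]
tool_rot: [0.531, -0.467, -0.527, -0.471]
ft_force: [0.6, 0.6, 0.8]
grip_width: 0.0526
```

```bash
cat > fit.py <<'E'
from h import *
def rect(p): return cv2.minAreaRect((p[:,:2]*1000).astype(np.float32))
b=shot('top','t2'); a=shot('scene')
for nm,c in(('t',b),('s',a)):
    P=cloud(c).reshape(-1,3)
    for k,(x,y) in {'b4':(.4383,.1295),'b3':(.493,-.434)}.items():
        q=P[(abs(P[:,0]-x)<.1)&(abs(P[:,1]-y)<.055)&(P[:,2]>.044)&(P[:,2]<.06)]
        if len(q)>50: print(nm,k,len(q),np.median(q,0).round(4),q.mean(0).round(4),rect(q))
E
python3 fit.py; python3 -c "
from h import *
rel([.4395,.13,.16],np.radians(100))"
```

```text
t b4 362 [0.4408 0.1296 0.0522] [0.4403 0.1295 0.0522] ((440.64849853515625, 129.88790893554688), (109.54183197021484, 24.364261627197266), 9.803207397460938)
t b3 375 [ 0.4929 -0.4358  0.0521] [ 0.4927 -0.4356  0.052 ] ((493.6435241699219, -436.3671569824219), (26.34034538269043, 110.1280288696289), 80.48550415039062)
s b4 214 [0.4407 0.1315 0.0538] [0.4415 0.1322 0.0533] ((439.09649658203125, 132.72023010253906), (111.2188491821289, 30.493680953979492), 9.572731018066406)
s b3 275 [ 0.4979 -0.4336  0.0537] [ 0.4961 -0.4336  0.0537] ((492.44873046875, -432.8029479980469), (24.12778663635254, 112.86372375488281), 80.7214584350586)
t 18.05 pos [0.6244 0.211  0.1768] x [-0.001 -0.    -1.   ] jaw 96.9 w 0.0521 f [0.1 0.4 0.1]
 slide [-1.849  -0.8095 -0.1681] dyaw 3.1 turn z 0.0086 alt -0.4914 q6 -1.53
```

View pics/t2.png

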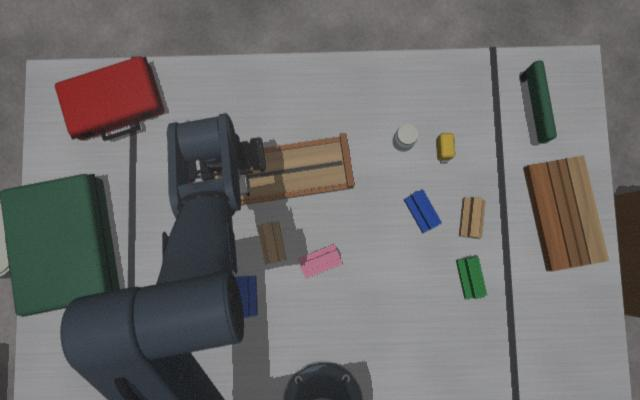

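Call:
step_arm --slide '[[-0.3,-0.13,0],[-0.6,-0.27,0],[-0.92,-0.4,0]]' --turn '[[0,0,0.004],[0,0,0.008],[0,0,0.008]]'

```text
time: 18.35
position: [0.5303, 0.1702, 0.1744]
tool_rot: [-0.539, 0.457, 0.542, 0.454]
ft_force: [-0.4, -0.0, -0.1]
grip_width: 0.0522
```

Call:
step_arm --slide '[[-0.3,-0.13,0],[-0.6,-0.27,-0.3],[-0.92,-0.4,-0.7],[-0.92,-0.4,-0.8],[-0.92,-0.4,-0.8],[-0.92,-0.4,-0.8]]' --turn '[[0,0,0],[0,0,0],[0,0,0],[0,0,0],[0,0,0],[0,0,0]]'

```text
time: 18.95
position: [0.4413, 0.1308, 0.0963]
tool_rot: [-0.54, 0.456, 0.541, 0.455]
ft_force: [0.6, 0.4, 0.5]
grip_width: 0.0521
```

```bash
python3 -c "
from h import *
rel([.4405,.1305,.026],np.radians(99.8))"
```

```text
t 18.95 pos [0.4413 0.1308 0.0963] x [-0.002 -0.    -1.   ] jaw 99.78 w 0.0521 f [0.6 0.4 0.5]
 slide [-0.0076 -0.0033 -0.7026] dyaw 0.02 turn z 0.0001 alt -0.4999 q6 -1.7
```

Call:
step_arm --slide '[[-0.007,-0.003,-0.25],[-0.007,-0.003,-0.5],[-0.007,-0.003,-0.65],[-0.007,-0.003,-0.7],[-0.007,-0.003,-0.7],[-0.007,-0.003,-0.7]]' --turn '[[0,0,0],[0,0,0],[0,0,0],[0,0,0],[0,0,0],[0,0,0]]'

```text
time: 19.55
position: [0.4418, 0.1307, 0.0277]
tool_rot: [0.541, -0.455, -0.54, -0.456]
ft_force: [-0.5, 0.4, 0.1]
grip_width: 0.0521
```

Call:
step_arm --slide '[[0,0,0],[0,0,0],[0,0,0],[0,0,0],[0,0,0],[0,0,0],[0,0,0],[0,0,0]]' --turn '[[0,0,0],[0,0,0],[0,0,0],[0,0,0],[0,0,0],[0,0,0],[0,0,0],[0,0,0]]' --jaw 0 --newtons 30

```text
time: 20.35
position: [0.4408, 0.1306, 0.0273]
tool_rot: [0.541, -0.455, -0.541, -0.456]
ft_force: [-1.6, 0.7, 5.4]
grip_width: 0.0236
```

Call:
step_arm --slide '[[0,0,0.1],[0,0,0.4],[0,0,0.8],[0,0,1],[0,0,1],[0,0,1]]' --turn '[[0,0,0],[0,0,0],[0,0,0],[0,0,0],[0,0,0],[0,0,0]]'

```text
time: 20.95
position: [0.4404, 0.1304, 0.1271]
tool_rot: [0.541, -0.455, -0.541, -0.455]
ft_force: [-0.1, 0.8, -1.6]
grip_width: 0.0239
```

```bash
python3 - <<'E'
from h import *
rel([.4405,.1305,.026],np.radians(97))
a=shot('scene');cv2.imwrite('pics/b1.png',cv2.resize(a['image'][120:310,280:480,::-1],None,fx=3,fy=3))
b=shot('top');cv2.imwrite('pics/b1t.png',cv2.resize(b['image'][110:290,200:380,::-1],None,fx=3,fy=3))
# jig refit, end stop
P=cloud(b).reshape(-1,3)
yaw=np.radians(7.0);ex=np.array([np.cos(yaw),np.sin(yaw)]);ey=np.array([-ex[1],ex[0]])
O=np.array([.6616,-.0768])
for nm,c in(('t',b),('s',a)):
    P=cloud(c).reshape(-1,3)
    J=np.c_[(P[:,:2]-O)@ex,(P[:,:2]-O)@ey,P[:,2]]
    q=J[(abs(J[:,0])<.05)&(abs(J[:,1])<.04)&(J[:,2]>.058)&(J[:,2]<.072)]
    print(nm,'stop top y',np.percentile(q[:,1],[1,5,50,95,99]).round(4),len(q), np.median(q[:,2]))
    for s in(-1,1):
        r=q[s*q[:,0]>.02]; print('   side',s,np.percentile(r[:,1],[2,50,98]).round(4))
    q=J[(J[:,1]>.03)&(J[:,1]<.2)&(abs(J[:,0])<.12)&(J[:,2]>.0255)&(J[:,2]<.036)]
    for s in(-1,1):
        r=q[s*q[:,0]>.03]; print('   lip',s,len(r),np.percentile(r[:,0],[2,50,98]).round(4))
        if len(r)>20: print('     slope deg',np.degrees(np.polyfit(r[:,1],r[:,0],1)[0]).round(2))
    q=J[(J[:,1]>.2)&(J[:,1]<.36)&(abs(J[:,0])<.045)&(J[:,2]>.055)&(J[:,2]<.07)]
    if len(q): print('   carr y',np.percentile(q[:,1],[2,50,98]).round(4),len(q))
E
```

```text
t 20.95 pos [0.4404 0.1304 0.1271] x [ 0. -0. -1.] jaw 99.8 w 0.0239 f [-0.1  0.8 -1.6]
 slide [ 0.0012  0.0011 -1.0109] dyaw -2.8 turn z -0.0078 alt 0.4922 q6 -1.7
t stop top y [-0.0185 -0.0177 -0.0097 -0.0013 -0.0008] 228 0.06547426314825289
   side -1 [-0.018  -0.0097 -0.001 ]
   side 1 [-0.0183 -0.0097 -0.0011]
   lip -1 317 [-0.0754 -0.0676 -0.0343]
     slope deg 0.24
   lip 1 321 [0.0345 0.0663 0.0743]
     slope deg 0.37
   carr y [0.2739 0.2958 0.3322] 486
s stop top y [-0.016  -0.0151 -0.0077  0.0028  0.0045] 191 0.06655420183377059
   side -1 [-0.0153 -0.0079  0.0029]
   side 1 [-0.0154 -0.0082  0.0038]
   lip -1 269 [-0.0769 -0.065  -0.0326]
     slope deg 0.41
   lip 1 272 [0.034  0.0652 0.0737]
     slope deg -0.75
   carr y [0.2756 0.2941 0.3343] 277
```

View pics/b1.png

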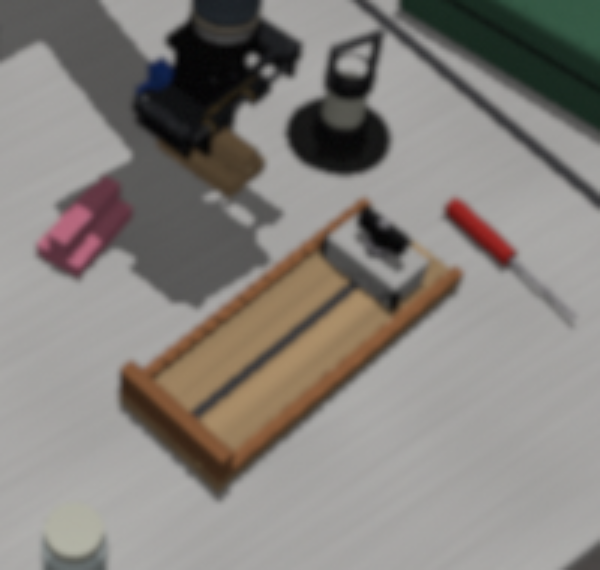

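View pics/b1t.png

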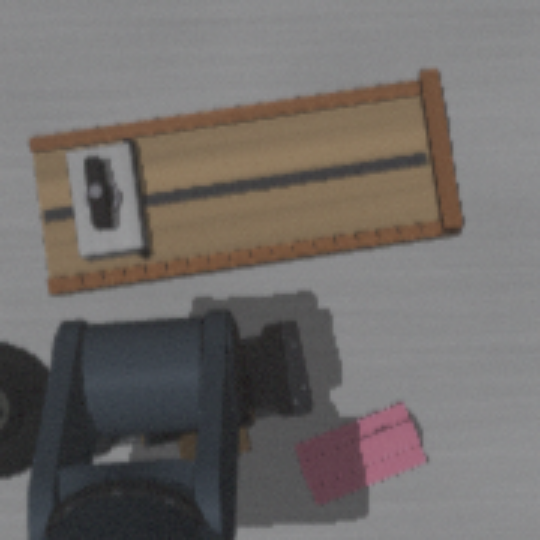

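Call:
step_arm --slide '[[0.24,-0.19,0.1],[0.48,-0.38,0.2],[0.72,-0.57,0.2]]' --turn '[[0,0,-0.002],[0,0,-0.004],[0,0,-0.0078]]'

```text
time: 21.35
position: [0.5133, 0.0729, 0.1465]
tool_rot: [-0.529, 0.469, 0.53, 0.468]
ft_force: [0.1, 0.1, -2.1]
grip_width: 0.0238
```

Call:
step_arm --slide '[[0.24,-0.19,0],[0.48,-0.38,0],[0.72,-0.57,0]]' --turn '[[0,0,0],[0,0,0],[0,0,0]]'

```text
time: 21.65
position: [0.5843, 0.0157, 0.1448]
tool_rot: [-0.528, 0.469, 0.531, 0.468]
ft_force: [-0.7, 1.3, -1.6]
grip_width: 0.0238
```

Call:
step_arm --slide '[[0.24,-0.19,0],[0.48,-0.38,0],[0.72,-0.57,-0.2],[0.72,-0.57,-0.4],[0.72,-0.57,-0.4],[0.72,-0.57,-0.4],[0.72,-0.57,-0.4]]' --turn '[[0,0,0],[0,0,0],[0,0,0],[0,0,0],[0,0,0],[0,0,0],[0,0,0]]'

```text
time: 22.35
position: [0.6563, -0.04, 0.107]
tool_rot: [-0.529, 0.469, 0.53, 0.468]
ft_force: [-1.1, -0.0, -1.7]
grip_width: 0.0236
```

```bash
python3 - <<'E'
from h import *
rel([.6572,-.0411,.048],np.radians(97))
a=shot('scene');cv2.imwrite('pics/b2.png',cv2.resize(a['image'][150:310,280:480,::-1],None,fx=3.5,fy=3.5))
rel([.6572,-.0411,.048],np.radians(97))
E
```

```text
t 22.35 pos [ 0.6563 -0.04    0.107 ] x [-0.001  0.    -1.   ] jaw 97.03 w 0.0236 f [-1.1 -0.  -1.7]
 slide [ 0.0087 -0.011  -0.5903] dyaw -0.03 turn z -0.0001 alt 0.4999 q6 -1.92
t 22.4 pos [ 0.6567 -0.04    0.1076] x [ 0.001 -0.    -1.   ] jaw 97.04 w 0.0239 f [ 0.6  0.1 -0.9]
 slide [ 0.0052 -0.0109 -0.5961] dyaw -0.04 turn z -0.0001 alt 0.4999 q6 -1.92
```

View pics/b2.png

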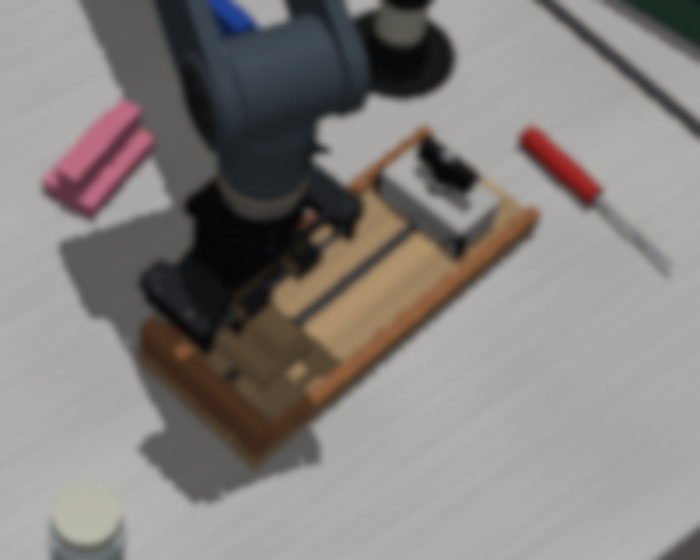

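Call:
step_arm --slide '[[0.005,-0.005,-0.2],[0.005,-0.005,-0.4],[0.005,-0.005,-0.5],[0.005,-0.005,-0.56],[0.005,-0.005,-0.58],[0.005,-0.005,-0.58],[0.005,-0.005,-0.58]]' --turn '[[0,0,0],[0,0,0],[0,0,0],[0,0,0],[0,0,0],[0,0,0],[0,0,0]]'

```text
time: 23.1
position: [0.6579, -0.0411, 0.05]
tool_rot: [0.53, -0.468, -0.529, -0.469]
ft_force: [0.8, -1.1, -1.9]
grip_width: 0.024
```

Call:
step_arm --slide '[[0,0,-0.01],[0,0,-0.02],[0,0,-0.02],[0,0,-0.02]]' --turn '[[0,0,0],[0,0,0],[0,0,0],[0,0,0]]'

```text
time: 23.5
position: [0.6575, -0.0411, 0.0474]
tool_rot: [0.53, -0.468, -0.529, -0.469]
ft_force: [-0.1, 0.7, -0.2]
grip_width: 0.0236
```

Contact reached; release with a narrow opening, and lift.

Call:
step_arm --slide '[[0,0,0],[0,0,0],[0,0,0],[0,0,0],[0,0,0]]' --turn '[[0,0,0],[0,0,0],[0,0,0],[0,0,0],[0,0,0]]' --jaw 0.36

```text
time: 24.0
position: [0.6572, -0.041, 0.0471]
tool_rot: [-0.53, 0.469, 0.53, 0.469]
ft_force: [0.5, -0.2, 0.2]
grip_width: 0.0314
```

Call:
step_arm --slide '[[0,0,0.15],[0,0,0.4],[0,0,0.8],[0,0,1],[0,0,1]]' --turn '[[0,0,0],[0,0,0],[0,0,0],[0,0,0],[0,0,0]]'

```text
time: 24.5
position: [0.6602, -0.0416, 0.1523]
tool_rot: [0.533, -0.467, -0.527, -0.47]
ft_force: [0.3, -0.5, -0.5]
grip_width: 0.0317
```

```bash
python3 - <<'E'
from h import *
rel([.493,-.435,.15],np.radians(80.5))
a=shot('scene');cv2.imwrite('pics/b3.png',cv2.resize(a['image'][150:310,280:480,::-1],None,fx=3.5,fy=3.5))
E
python3 fit.py
```

```text
t 24.5 pos [ 0.6602 -0.0416  0.1523] x [ 0.009 -0.002 -1.   ] jaw 97.0 w 0.0317 f [ 0.3 -0.5 -0.5]
 slide [-1.6717 -3.9338 -0.0233] dyaw -16.5 turn z -0.0458 alt 0.4542 q6 -1.92
t b3 378 [ 0.493  -0.4361  0.0528] [ 0.4932 -0.4356  0.0526] ((493.553466796875, -436.13482666015625), (26.17707061767578, 109.74895477294922), 80.9913101196289)
s b3 275 [ 0.4974 -0.4335  0.054 ] [ 0.4958 -0.4335  0.054 ] ((493.18743896484375, -432.9689636230469), (23.971769332885742, 112.97372436523438), 80.7293930053711)
```

View pics/b3.png

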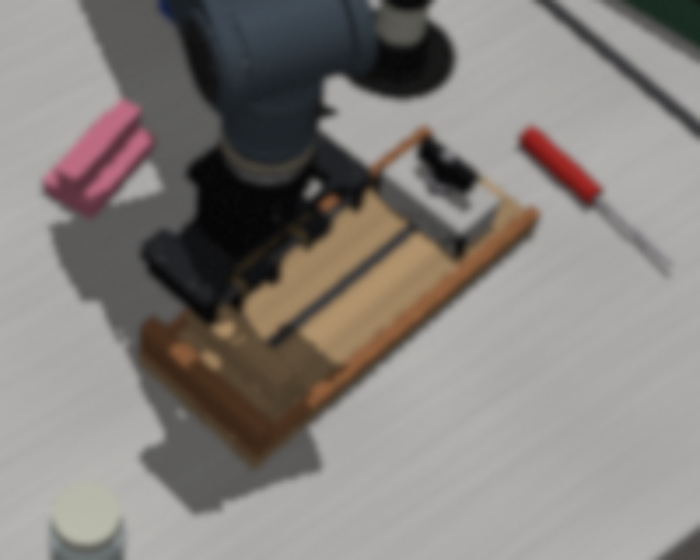

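View pics/t2.png

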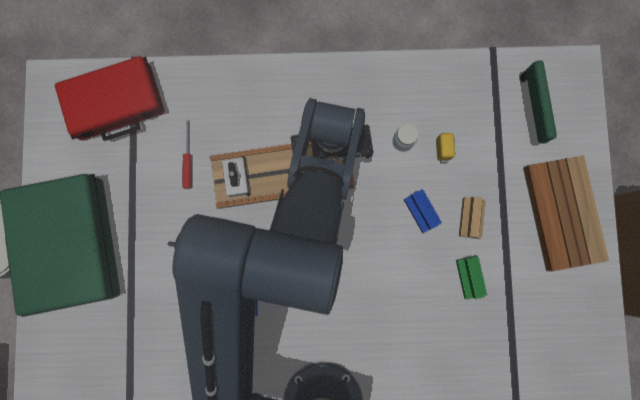

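Call:
step_arm --slide '[[-0.14,-0.33,0],[-0.28,-0.66,0],[-0.42,-0.98,0]]' --turn '[[0,0,-0.004],[0,0,-0.008],[0,0,-0.0112]]' --jaw 0.6

```text
time: 24.95
position: [0.6136, -0.1393, 0.1451]
tool_rot: [-0.512, 0.487, 0.514, 0.486]
ft_force: [0.2, -0.9, 0.1]
grip_width: 0.0471
```

Call:
step_arm --slide '[[-0.14,-0.33,0],[-0.28,-0.66,0],[-0.42,-0.98,0]]' --turn '[[0,0,-0.004],[0,0,-0.008],[0,0,-0.0112]]'

```text
time: 25.25
position: [0.5714, -0.2377, 0.1452]
tool_rot: [-0.494, 0.505, 0.496, 0.505]
ft_force: [0.6, -0.4, -0.2]
grip_width: 0.0521
```

Call:
step_arm --slide '[[-0.14,-0.33,0],[-0.28,-0.66,0],[-0.42,-0.98,0]]' --turn '[[0,0,-0.004],[0,0,-0.008],[0,0,-0.0112]]'

```text
time: 25.55
position: [0.5295, -0.3355, 0.1451]
tool_rot: [-0.476, 0.522, 0.478, 0.522]
ft_force: [0.3, 0.8, 0.9]
grip_width: 0.0523
```

Call:
step_arm --slide '[[-0.13,-0.33,0],[-0.26,-0.66,-0.2],[-0.4,-0.95,-0.5],[-0.4,-0.98,-0.6],[-0.4,-0.98,-0.6],[-0.4,-0.98,-0.6]]' --turn '[[0,0,-0.004],[0,0,-0.008],[0,0,-0.0112],[0,0,-0.0112],[0,0,-0.0112],[0,0,-0.0112]]'

```text
time: 26.15
position: [0.4912, -0.4316, 0.0863]
tool_rot: [-0.458, 0.538, 0.46, 0.538]
ft_force: [0.5, -0.0, 0.1]
grip_width: 0.0519
```

```bash
python3 - <<'E'
from h import *
rel([.4935,-.435,.026],np.radians(80.8))
c=shot('scene')
P=cloud(c).reshape(-1,3)
q=P[(abs(P[:,0]-.493)<.12)&(abs(P[:,1]+.434)<.06)&(P[:,2]>.044)&(P[:,2]<.057)]
print(cv2.minAreaRect((q[:,:2]*1000).astype(np.float32)))
cv2.imwrite('pics/c1.png',cv2.resize(c['image'][200:350,130:330,::-1],None,fx=3,fy=3))
rel([.4935,-.435,.026],np.radians(80.8))
E
```

```text
t 26.15 pos [ 0.4912 -0.4316  0.0863] x [-0.001  0.002 -1.   ] jaw 80.9 w 0.0519 f [ 0.5 -0.   0.1]
 slide [ 0.0228 -0.0337 -0.6027] dyaw -0.1 turn z -0.0003 alt 0.4997 q6 -2.3
((496.9620666503906, -433.61456298828125), (23.957977294921875, 103.22853088378906), 80.7711410522461)
t 26.2 pos [ 0.4919 -0.4318  0.0872] x [-0.     0.001 -1.   ] jaw 80.95 w 0.0526 f [0.2 0.1 0.3]
 slide [ 0.0165 -0.032  -0.6116] dyaw -0.15 turn z -0.0004 alt 0.4996 q6 -2.3
```

View pics/c1.png

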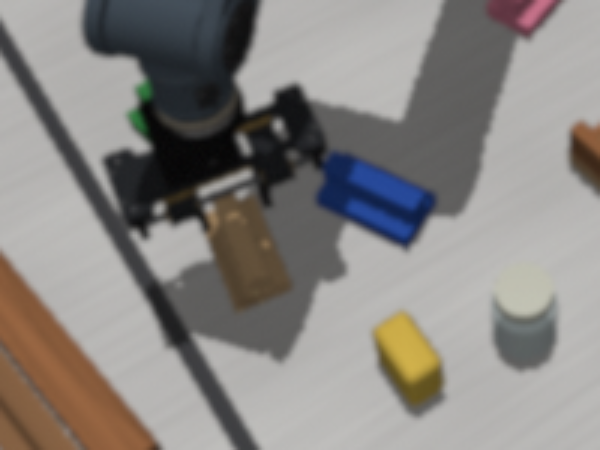

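Call:
step_arm --slide '[[0.016,-0.025,-0.2],[0.016,-0.025,-0.4],[0.016,-0.025,-0.55],[0.016,-0.025,-0.6],[0.016,-0.025,-0.6],[0.016,-0.025,-0.6]]' --turn '[[0,0,0],[0,0,0],[0,0,0],[0,0,0],[0,0,0],[0,0,0]]'

```text
time: 26.8
position: [0.4934, -0.4357, 0.0279]
tool_rot: [-0.459, 0.538, 0.458, 0.538]
ft_force: [-1.0, -0.0, 0.2]
grip_width: 0.0523
```

Call:
step_arm --slide '[[0,0,0],[0,0,0],[0,0,0],[0,0,0],[0,0,0],[0,0,0],[0,0,0],[0,0,0]]' --turn '[[0,0,0],[0,0,0],[0,0,0],[0,0,0],[0,0,0],[0,0,0],[0,0,0],[0,0,0]]' --jaw 0 --newtons 30

```text
time: 27.6
position: [0.4928, -0.4356, 0.0273]
tool_rot: [-0.459, 0.538, 0.459, 0.538]
ft_force: [-1.4, 0.3, 2.8]
grip_width: 0.0239
```

Call:
step_arm --slide '[[0,0,0.1],[0,0,0.4],[0,0,0.8],[0,0,1],[0,0,1],[0,0,1]]' --turn '[[0,0,0],[0,0,0],[0,0,0],[0,0,0],[0,0,0],[0,0,0]]'

```text
time: 28.2
position: [0.4925, -0.4351, 0.1269]
tool_rot: [-0.458, 0.538, 0.459, 0.538]
ft_force: [-0.8, 1.1, -2.1]
grip_width: 0.0236
```

```bash
python3 - <<'E'
from h import *
yaw=np.radians(7.0);ex=np.array([np.cos(yaw),np.sin(yaw)]);ey=np.array([-ex[1],ex[0]]);O=np.array([.6616,-.0768])
for y in(.100,.105): print(O+y*ey)
c=shot('scene','d1');b=shot('top')
for nm,c in(('t',b),('s',c)):
    P=cloud(c).reshape(-1,3); J=np.c_[(P[:,:2]-O)@ex,(P[:,:2]-O)@ey,P[:,2]]
    q=J[(abs(J[:,0])<.08)&(J[:,1]>.01)&(J[:,1]<.1)&(J[:,2]>.062)&(J[:,2]<.08)]
    print(nm,len(q),np.median(q,0).round(4),cv2.minAreaRect((q[:,:2]*1000).astype(np.float32)))
cv2.imwrite('pics/d1.png',cv2.resize(b['image'][110:290,200:500,::-1],None,fx=2.5,fy=2.5))
rel(np.r_[O+.102*ey,.15],np.radians(97))
E
```

```text
[0.64941307 0.02245462]
[0.64880372 0.02741735]
t 349 [-0.0011  0.0343  0.0726] ((-0.4303092956542969, 34.29949188232422), (24.07056999206543, 111.07609558105469), 89.9955062866211)
s 299 [-0.0004  0.0359  0.0737] ((-1.5282249450683594, 38.575050354003906), (111.41703033447266, 28.37007713317871), 0.8415825963020325)
t 28.3 pos [ 0.4918 -0.4343  0.1252] x [-0.002  0.003 -1.   ] jaw 80.86 w 0.0234 f [ 0.8  1.  -1.5]
 slide [1.5738 4.5872 0.2482] dyaw 16.14 turn z 0.0448 alt -0.4552 q6 -2.3
```

View pics/d1.png

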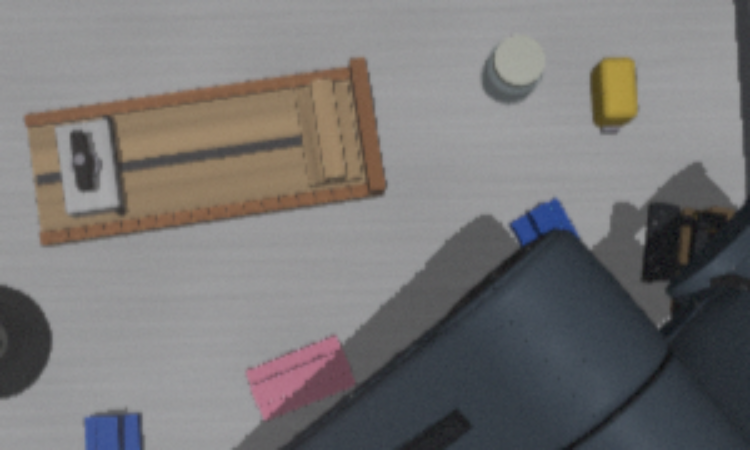

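Call:
step_arm --slide '[[0.1,0.31,0.2],[0.2,0.62,0.3],[0.31,0.92,0.3]]' --turn '[[0,0,0.003],[0,0,0.006],[0,0,0.009]]'

```text
time: 28.6
position: [0.5238, -0.3427, 0.1566]
tool_rot: [-0.473, 0.525, 0.474, 0.525]
ft_force: [0.8, -0.4, -1.9]
grip_width: 0.0239
```

Call:
step_arm --slide '[[0.1,0.31,0],[0.2,0.62,0],[0.31,0.92,0]]' --turn '[[0,0,0.003],[0,0,0.006],[0,0,0.009]]'

```text
time: 28.9
position: [0.5539, -0.2494, 0.1549]
tool_rot: [-0.487, 0.512, 0.49, 0.511]
ft_force: [-0.8, -0.1, -1.8]
grip_width: 0.0237
```

Call:
step_arm --slide '[[0.1,0.31,0],[0.2,0.62,0],[0.31,0.92,0]]' --turn '[[0,0,0.003],[0,0,0.006],[0,0,0.009]]'

```text
time: 29.2
position: [0.5848, -0.1576, 0.1549]
tool_rot: [-0.501, 0.498, 0.504, 0.497]
ft_force: [1.0, -0.2, -1.3]
grip_width: 0.0238
```

Call:
step_arm --slide '[[0.1,0.31,0],[0.2,0.62,0],[0.31,0.92,0]]' --turn '[[0,0,0.003],[0,0,0.006],[0,0,0.009]]'

```text
time: 29.5
position: [0.6157, -0.0658, 0.1548]
tool_rot: [-0.515, 0.484, 0.518, 0.482]
ft_force: [-0.2, -0.6, -1.5]
grip_width: 0.0235
```

Call:
step_arm --slide '[[0.1,0.31,0],[0.2,0.62,0],[0.31,0.9,-0.2],[0.31,0.9,-0.4],[0.31,0.9,-0.4],[0.31,0.9,-0.4]]' --turn '[[0,0,0.003],[0,0,0.006],[0,0,0.009],[0,0,0.009],[0,0,0.009],[0,0,0.009]]'

```text
time: 30.1
position: [0.6466, 0.0225, 0.1153]
tool_rot: [-0.529, 0.469, 0.531, 0.467]
ft_force: [0.0, -0.6, -1.2]
grip_width: 0.0237
```

```bash
python3 - <<'E'
from h import *
rel([.6492,.0244,.048],np.radians(97))
a=shot('scene');cv2.imwrite('pics/e1.png',cv2.resize(a['image'][150:310,280:480,::-1],None,fx=3.5,fy=3.5))
rel([.6492,.0244,.048],np.radians(97))
E
```

```text
t 30.1 pos [0.6466 0.0225 0.1153] x [-0.004  0.    -1.   ] jaw 97.06 w 0.0237 f [ 0.  -0.6 -1.2]
 slide [ 0.0263  0.0195 -0.6732] dyaw -0.06 turn z -0.0002 alt 0.4998 q6 -1.83
t 30.15 pos [0.6475 0.022  0.1165] x [-0.001  0.    -1.   ] jaw 97.03 w 0.0235 f [-0.6 -0.4 -1.6]
 slide [ 0.0173  0.0241 -0.6846] dyaw -0.03 turn z -0.0001 alt 0.4999 q6 -1.83
```

View pics/e1.png

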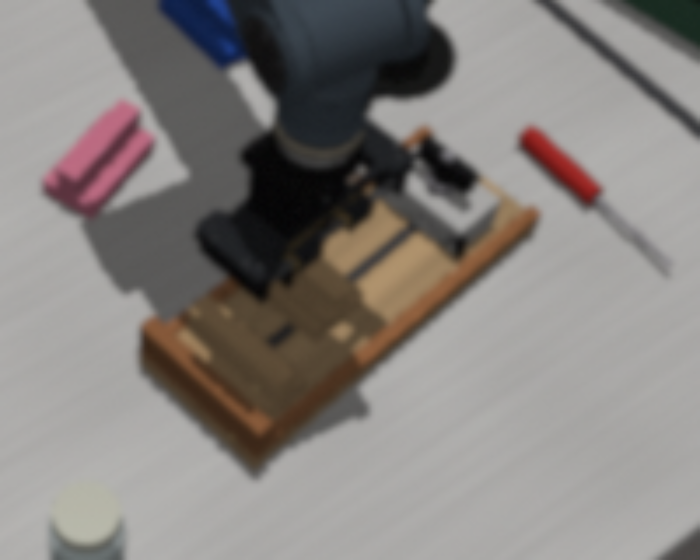

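Call:
step_arm --slide '[[0.013,0.025,-0.2],[0.013,0.025,-0.4],[0.013,0.025,-0.58],[0.013,0.025,-0.65],[0.013,0.025,-0.67],[0.013,0.025,-0.67],[0.013,0.025,-0.67]]' --turn '[[0,0,0],[0,0,0],[0,0,0],[0,0,0],[0,0,0],[0,0,0],[0,0,0]]'

```text
time: 30.85
position: [0.65, 0.0246, 0.0513]
tool_rot: [0.53, -0.468, -0.529, -0.469]
ft_force: [0.7, -0.4, -0.9]
grip_width: 0.0239
```

Call:
step_arm --slide '[[0,0,-0.01],[0,0,-0.02],[0,0,-0.02],[0,0,-0.02]]' --turn '[[0,0,0],[0,0,0],[0,0,0],[0,0,0]]'

```text
time: 31.25
position: [0.6491, 0.025, 0.0482]
tool_rot: [0.53, -0.468, -0.53, -0.468]
ft_force: [-0.0, -0.2, -2.1]
grip_width: 0.0237
```

Call:
step_arm --slide '[[0,0,-0.01],[0,0,-0.01],[0,0,-0.01]]' --turn '[[0,0,0],[0,0,0],[0,0,0]]'

```text
time: 31.55
position: [0.6493, 0.025, 0.0472]
tool_rot: [0.53, -0.468, -0.53, -0.468]
ft_force: [-0.4, 0.4, 0.0]
grip_width: 0.0236
```

Call:
step_arm --slide '[[0,0,0],[0,0,0],[0,0,0],[0,0,0],[0,0,0]]' --turn '[[0,0,0],[0,0,0],[0,0,0],[0,0,0],[0,0,0]]' --jaw 0.4

```text
time: 32.05
position: [0.6491, 0.025, 0.047]
tool_rot: [-0.53, 0.468, 0.53, 0.468]
ft_force: [-0.1, 0.5, 0.6]
grip_width: 0.0348
```

Call:
step_arm --slide '[[0,0,0.15],[0,0,0.4],[0,0,0.8],[0,0,1],[0,0,1]]' --turn '[[0,0,0],[0,0,0],[0,0,0],[0,0,0],[0,0,0]]'

```text
time: 32.55
position: [0.6521, 0.0247, 0.1522]
tool_rot: [0.533, -0.466, -0.527, -0.47]
ft_force: [0.2, -0.9, 0.9]
grip_width: 0.0348
```

Call:
step_arm --slide '[[-0.2,0.3,0.2],[-0.4,0.6,0.2],[-0.6,0.9,0.2],[-0.6,0.9,0.2]]' --turn '[[0,0,0],[0,0,0],[0,0,0],[0,0,0]]' --jaw 0.6

```text
time: 32.95
position: [0.5846, 0.1185, 0.1664]
tool_rot: [-0.529, 0.468, 0.533, 0.466]
ft_force: [0.1, 0.7, -0.6]
grip_width: 0.0511
```

```bash
cat > jig.py <<'E'
from h import *
import sys
yaw=np.radians(7.0);ex=np.array([np.cos(yaw),np.sin(yaw)]);ey=np.array([-ex[1],ex[0]]);O=np.array([.6616,-.0768])
c=shot('scene');b=shot('top')
for nm,k in(('t',b),('s',c)):
    P=cloud(k).reshape(-1,3); J=np.c_[(P[:,:2]-O)@ex,(P[:,:2]-O)@ey,P[:,2]]
    for y0,y1 in((.01,.062),(.068,.13)):
        q=J[(abs(J[:,0])<.08)&(J[:,1]>y0)&(J[:,1]<y1)&(J[:,2]>.066)&(J[:,2]<.08)]
        if len(q)>30: print(nm,'rib',len(q),np.median(q,0).round(4),cv2.minAreaRect((q[:,:2]*1000).astype(np.float32)))
    q=J[(abs(J[:,0])<.06)&(J[:,1]>.1)&(J[:,1]<.36)&(J[:,2]>.095)&(J[:,2]<.11)]
    if len(q)>30: print(nm,'knob',len(q),np.median(q,0).round(4),cv2.minAreaRect((q[:,:2]*1000).astype(np.float32)))
t=sys.argv[1]
cv2.imwrite(f'pics/{t}t.png',cv2.resize(b['image'][110:290,180:380,::-1],None,fx=3.5,fy=3.2))
cv2.imwrite(f'pics/{t}s.png',cv2.resize(c['image'][150:310,280:480,::-1],None,fx=3.5,fy=3.5))
E
python3 jig.py f1; python3 -c "
from h import *
rel([.626,.2105,.12],np.radians(97))"
```

```text
t rib 345 [-0.0068  0.0353  0.0725] ((-6.5621337890625, 35.223304748535156), (24.078351974487305, 109.80426025390625), 89.78120422363281)
t rib 287 [0.0035 0.0991 0.0726] ((0.7070693969726562, 100.65737915039062), (110.55207824707031, 23.414459228515625), 0.34502673149108887)
s rib 266 [-0.006   0.0378  0.074 ] ((-8.468727111816406, 39.10516357421875), (112.08336639404297, 27.03702163696289), 0.49885010719299316)
s rib 260 [0.0008 0.1026 0.0737] ((0.4270210266113281, 104.57380676269531), (26.88273048400879, 110.8787841796875), 89.91989135742188)
s knob 86 [-3.000e-04  3.042e-01  1.051e-01] ((-1.5091304779052734, 305.9691162109375), (63.798805236816406, 19.858234405517578), 4.347275733947754)
t 33.05 pos [0.5885 0.1156 0.1668] x [-0.001 -0.    -1.   ] jaw 97.18 w 0.0514 f [-0.6  0.5 -0.7]
 slide [ 0.3753  0.9494 -0.4677] dyaw -0.18 turn z -0.0005 alt 0.4995 q6 -1.69
```

View pics/f1s.png

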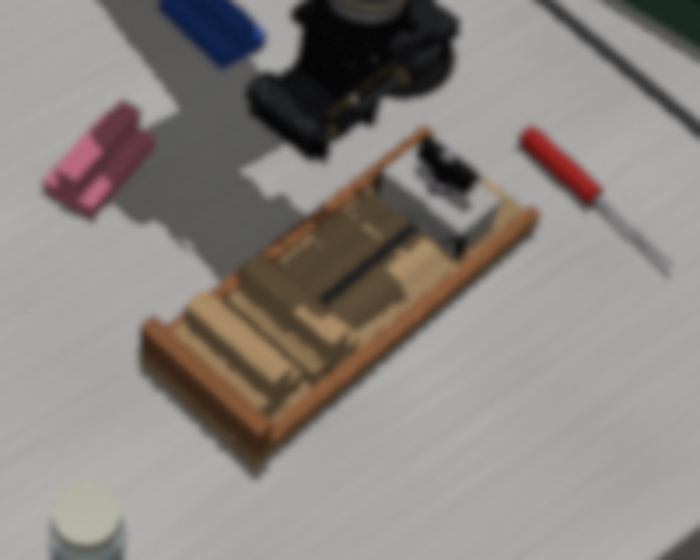

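View pics/f1t.png

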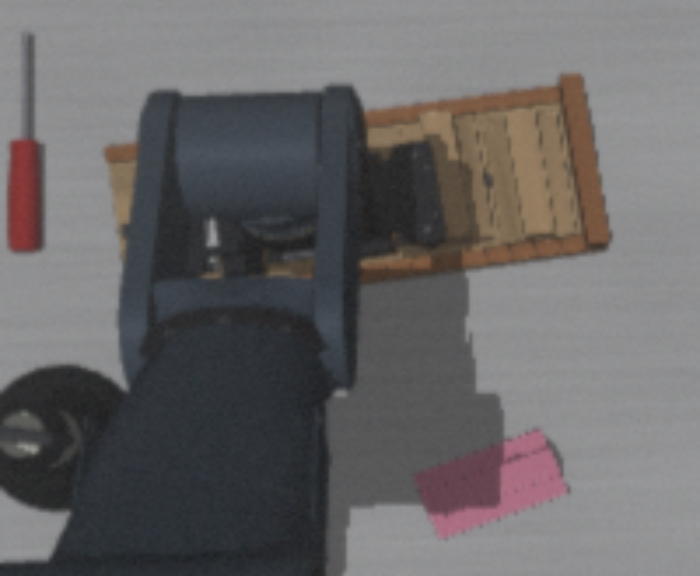

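Call:
step_arm --slide '[[0.12,0.3,0],[0.25,0.65,0],[0.37,0.95,-0.1],[0.37,0.95,-0.45],[0.37,0.95,-0.45],[0.37,0.95,-0.45]]' --turn '[[0,0,0],[0,0,0],[0,0,0],[0,0,0],[0,0,0],[0,0,0]]'

```text
time: 33.65
position: [0.6258, 0.2087, 0.121]
tool_rot: [-0.529, 0.469, 0.53, 0.468]
ft_force: [0.3, 0.6, 0.8]
grip_width: 0.0525
```

```bash
python3 jig.py g1; python3 -c "
from h import *
rel([.6265,.2108,.08],np.radians(97))"
```

```text
t rib 338 [-0.0077  0.0353  0.0726] ((-6.688323974609375, 35.221473693847656), (24.131242752075195, 109.07239532470703), 89.79751586914062)
t rib 340 [0.0004 0.1009 0.0724] ((1.3376121520996094, 100.91329193115234), (23.903539657592773, 110.3648910522461), 89.9090805053711)
s rib 275 [-0.0057  0.0377  0.0738] ((-7.466461181640625, 39.08837127685547), (28.16031265258789, 110.68354797363281), 89.93290710449219)
s rib 257 [0.0015 0.1035 0.0738] ((-0.8281936645507812, 105.4889144897461), (28.86144256591797, 111.29320526123047), 89.7380142211914)
s knob 56 [0.0107 0.3038 0.1034] ((8.525360107421875, 307.09228515625), (17.874954223632812, 45.62835693359375), 88.10047149658203)
t 33.75 pos [0.6272 0.2089 0.1231] x [ 0.002  0.    -1.   ] jaw 96.98 w 0.0519 f [0.8 0.1 0.1]
 slide [-0.0075  0.0192 -0.4313] dyaw 0.02 turn z 0.0001 alt -0.4999 q6 -1.54
```

View pics/g1s.png

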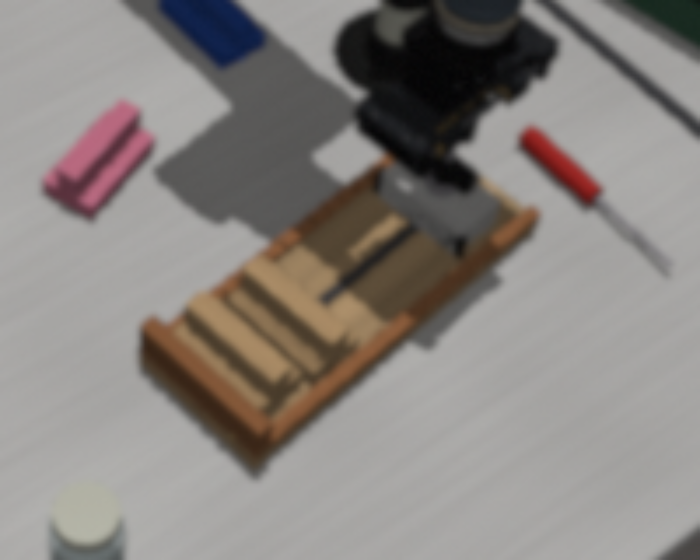

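```bash
python3 - <<'E'
from h import *
yaw=np.radians(7.0);ex=np.array([np.cos(yaw),np.sin(yaw)]);ey=np.array([-ex[1],ex[0]]);O=np.array([.6616,-.0768])
b=shot('top')
for u,v,z in((200+97/3,110+192/3,.104),(180+24.9+0,0,0),(200+86/2.5,110+160/2.5,.104)):
    p=w(b,u,v,z=z); print(p.round(4),((p[:2]-O)@ex).round(4),((p[:2]-O)@ey).round(4))
im=cv2.imread('pics/t2.png'); cv2.imwrite('pics/kn.png',cv2.resize(im[140:210,200:270],None,fx=8,fy=8,interpolation=cv2.INTER_CUBIC))
E
```

```text
[0.6231 0.2218 0.104 ] -0.0018 0.3011
[1.1703 0.3176 0.    ] 0.5529 0.3295
[0.623  0.2163 0.104 ] -0.0026 0.2956
```

View pics/kn.png

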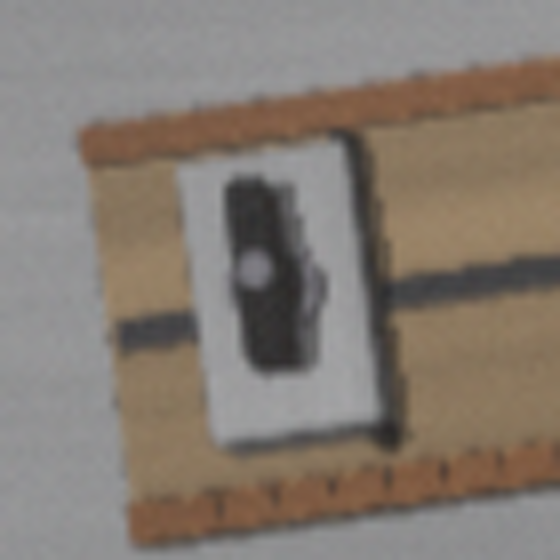

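Call:
step_arm --slide '[[-0.01,0.05,0],[-0.015,0.115,0],[-0.015,0.115,0],[-0.015,0.115,0]]' --turn '[[0,0,0],[0,0,0],[0,0,0],[0,0,0]]'

```text
time: 34.2
position: [0.6246, 0.2219, 0.1224]
tool_rot: [0.53, -0.468, -0.53, -0.468]
ft_force: [0.1, -0.1, 0.6]
grip_width: 0.0522
```

```bash
python3 - <<'E'
from h import *
yaw=np.radians(7.0);ex=np.array([np.cos(yaw),np.sin(yaw)]);ey=np.array([-ex[1],ex[0]]);O=np.array([.6616,-.0768])
b=shot('top')
for u,v,z in((233.3,174.2,.104),(235,175,.06)):
    p=w(b,u,v,z=z); print(p.round(4),((p[:2]-O)@ex).round(4),((p[:2]-O)@ey).round(4))
a=shot('scene');cv2.imwrite('pics/kk.png',cv2.resize(a['image'][170:250,370:450,::-1],None,fx=7,fy=7,interpolation=cv2.INTER_CUBIC))
P=cloud(a).reshape(-1,3); J=np.c_[(P[:,:2]-O)@ex,(P[:,:2]-O)@ey,P[:,2]]
for z in np.arange(.085,.19,.01):
    q=J[(abs(J[:,0])<.1)&(J[:,1]>.2)&(J[:,1]<.4)&(J[:,2]>z)&(J[:,2]<z+.01)]
    if len(q): print(z.round(3),len(q),q.min(0).round(3),q.max(0).round(3))
rel([.6265,.2108,.08],np.radians(97))
E
```

```text
[0.6225 0.2192 0.104 ] -0.0027 0.2986
[0.6278 0.2224 0.06  ] 0.0029 0.3011
0.085 25 [-0.005  0.296  0.086] [0.03  0.315 0.095]
0.095 33 [-0.012  0.297  0.095] [0.03  0.315 0.105]
0.105 32 [-0.008  0.297  0.105] [0.028 0.315 0.111]
0.115 1 [0.006 0.279 0.122] [0.006 0.279 0.122]
0.125 9 [0.004 0.268 0.125] [0.011 0.337 0.135]
0.135 7 [0.004 0.27  0.136] [0.011 0.34  0.145]
0.145 11 [-0.009  0.274  0.146] [0.009 0.336 0.155]
0.155 3 [-0.004  0.33   0.157] [-0.     0.331  0.161]
0.165 5 [-0.     0.327  0.166] [0.005 0.334 0.174]
0.175 8 [0.005 0.329 0.175] [0.009 0.343 0.185]
0.185 6 [-0.034  0.217  0.187] [0.024 0.39  0.195]
t 34.3 pos [0.6245 0.2216 0.1222] x [ 0. -0. -1.] jaw 97.08 w 0.0527 f [ 0.5  0.5 -0.1]
 slide [ 0.0197 -0.1078 -0.4216] dyaw -0.08 turn z -0.0002 alt 0.4998 q6 -1.52
```

View pics/kk.png

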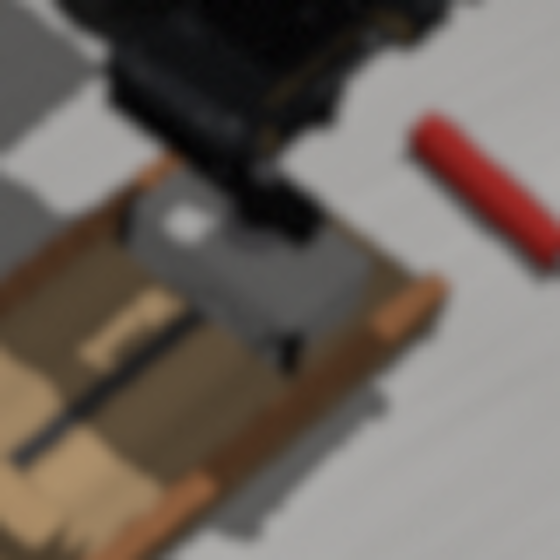

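Call:
step_arm --slide '[[0,0,-0.2],[0,0,-0.35],[0,0,-0.42],[0,0,-0.42],[0,0,-0.42]]' --turn '[[0,0,0],[0,0,0],[0,0,0],[0,0,0],[0,0,0]]'

```text
time: 34.8
position: [0.6248, 0.2215, 0.08]
tool_rot: [-0.53, 0.468, 0.53, 0.468]
ft_force: [0.1, 1.2, -0.5]
grip_width: 0.0522
```

Call:
step_arm --slide '[[0,0,0],[0,0,0],[0,0,0],[0,0,0],[0,0,0],[0,0,0],[0,0,0],[0,0,0]]' --turn '[[0,0,0],[0,0,0],[0,0,0],[0,0,0],[0,0,0],[0,0,0],[0,0,0],[0,0,0]]' --jaw 0 --newtons 40

```text
time: 35.6
position: [0.6247, 0.2219, 0.0803]
tool_rot: [-0.53, 0.468, 0.53, 0.468]
ft_force: [-0.5, 1.8, 1.3]
grip_width: 0.0146
```

```bash
cat > st.py <<'E'
from h import *
yaw=np.radians(7.0);ex=np.array([np.cos(yaw),np.sin(yaw)]);ey=np.array([-ex[1],ex[0]]);O=np.array([.6616,-.0768])
o=get_obs();p=o['position'][:2]-O
print('jig x,y',(p@ex).round(4),(p@ey).round(4),'F jig',(o['ft_force'][:2]@ex).round(2),(o['ft_force'][:2]@ey).round(2),o['ft_force'][2].round(1),o['moment'].round(2))
rel([.6265,.2108,.08],np.radians(97))
E
python3 st.py
```

```text
jig x,y -0.0003 0.301 F jig -0.24 1.82 1.3 [ 0.39  0.07 -0.02]
t 35.6 pos [0.6247 0.2219 0.0803] x [ 0.  0. -1.] jaw 97.07 w 0.0146 f [-0.5  1.8  1.3]
 slide [ 0.0184 -0.1108 -0.0031] dyaw -0.07 turn z -0.0002 alt 0.4998 q6 -1.52
```

Call:
step_arm --slide '[[0.01,-0.08,0],[0.024,-0.2,0],[0.039,-0.32,0],[0.054,-0.44,0],[0.068,-0.56,0],[0.083,-0.68,0],[0.098,-0.8,0],[0.098,-0.8,0]]' --turn '[[0,0,0],[0,0,0],[0,0,0],[0,0,0],[0,0,0],[0,0,0],[0,0,0],[0,0,0]]'

```text
time: 36.4
position: [0.635, 0.1383, 0.0803]
tool_rot: [0.53, -0.469, -0.529, -0.468]
ft_force: [-0.8, -2.7, 5.0]
grip_width: 0.0145
```

Call:
step_arm --slide '[[0.01,-0.08,0],[0.022,-0.18,0],[0.034,-0.28,0],[0.046,-0.38,0],[0.058,-0.48,0],[0.065,-0.53,0],[0.068,-0.56,0],[0.068,-0.56,0]]' --turn '[[0,0,0],[0,0,0],[0,0,0],[0,0,0],[0,0,0],[0,0,0],[0,0,0],[0,0,0]]'

```text
time: 37.2
position: [0.6416, 0.0848, 0.0803]
tool_rot: [0.53, -0.468, -0.53, -0.468]
ft_force: [1.4, 0.7, 4.5]
grip_width: 0.0147
```

```bash
python3 st.py; python3 jig.py h1
```

```text
jig x,y -0.0002 0.1628 F jig 1.5 0.5 4.5 [0.04 0.01 0.01]
t 37.2 pos [0.6416 0.0848 0.0803] x [ 0.001 -0.001 -1.   ] jaw 97.08 w 0.0147 f [1.4 0.7 4.5]
 slide [-0.1511  1.2602 -0.0029] dyaw -0.08 turn z -0.0002 alt 0.4998 q6 -1.73
t rib 342 [-0.0076  0.0353  0.0723] ((-6.945507049560547, 35.26432418823242), (24.091106414794922, 109.96003723144531), 89.95954132080078)
t rib 127 [-0.0343  0.1012  0.0725] ((0.2840843200683594, 101.09420776367188), (108.93235778808594, 23.861440658569336), 0.12349856644868851)
s rib 269 [-0.0042  0.0376  0.0741] ((-8.169586181640625, 38.29108428955078), (111.52005004882812, 29.28184700012207), 0.20366588234901428)
s rib 264 [0.0007 0.1034 0.0737] ((-0.4006690979003906, 104.759033203125), (110.62382507324219, 29.976383209228516), 0.6230987310409546)
s knob 39 [0.0218 0.1605 0.1033] ((16.058197021484375, 160.3638153076172), (31.00393295288086, 17.708471298217773), 25.55911636352539)
```

View pics/h1s.png

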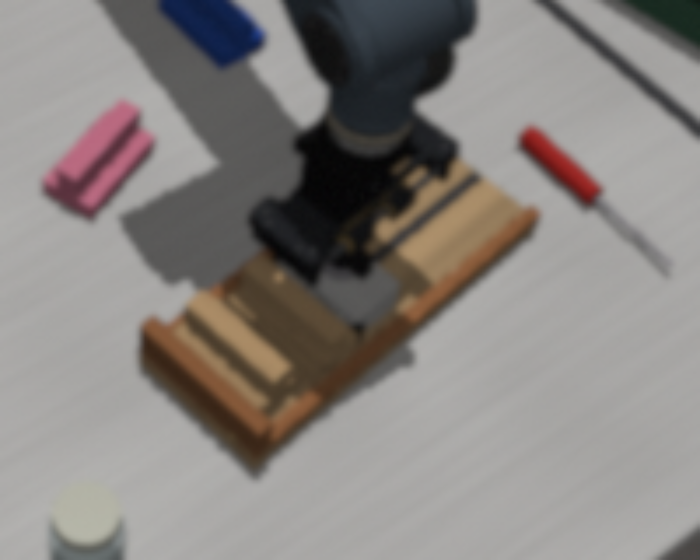

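Call:
step_arm --slide '[[0.002,-0.02,0],[0.005,-0.04,0],[0.007,-0.06,0],[0.01,-0.08,0],[0.012,-0.1,0],[0.012,-0.1,0]]' --turn '[[0,0,0],[0,0,0],[0,0,0],[0,0,0],[0,0,0],[0,0,0]]'

```text
time: 37.9
position: [0.6426, 0.0764, 0.0803]
tool_rot: [-0.53, 0.468, 0.53, 0.469]
ft_force: [-0.5, 3.8, 5.4]
grip_width: 0.0147
```

```bash
python3 st.py
```

```text
jig x,y -0.0001 0.1544 F jig -0.0 3.8 5.4 [0.66 0.02 0.07]
t 37.9 pos [0.6426 0.0764 0.0803] x [ 0.001  0.002 -1.   ] jaw 97.07 w 0.0147 f [-0.5  3.8  5.4]
 slide [-0.1614  1.3435 -0.0029] dyaw -0.07 turn z -0.0002 alt 0.4998 q6 -1.75
```

Call:
step_arm --slide '[[0.001,-0.01,0],[0.002,-0.02,0],[0.002,-0.02,0],[0.002,-0.02,0]]' --turn '[[0,0,0],[0,0,0],[0,0,0],[0,0,0]]'

```text
time: 38.3
position: [0.6428, 0.0747, 0.0803]
tool_rot: [-0.53, 0.468, 0.53, 0.469]
ft_force: [0.2, 3.6, 5.3]
grip_width: 0.0146
```

```bash
python3 st.py
```

```text
jig x,y -0.0002 0.1527 F jig 0.62 3.58 5.3 [ 0.75 -0.03  0.02]
t 38.3 pos [0.6428 0.0747 0.0803] x [ 0.001  0.002 -1.   ] jaw 97.07 w 0.0146 f [0.2 3.6 5.3]
 slide [-0.1634  1.3609 -0.0028] dyaw -0.07 turn z -0.0002 alt 0.4998 q6 -1.75
```

Force 3.6 N (sliding plus blanks). Continue in small steps until it stops.

Call:
step_arm --slide '[[0.001,-0.01,0],[0.002,-0.02,0],[0.002,-0.02,0],[0.002,-0.02,0]]' --turn '[[0,0,0],[0,0,0],[0,0,0],[0,0,0]]'

```text
time: 38.7
position: [0.6431, 0.0728, 0.0803]
tool_rot: [-0.53, 0.467, 0.53, 0.469]
ft_force: [0.3, 3.8, 5.0]
grip_width: 0.0147
```

```bash
python3 st.py
```

```text
jig x,y -0.0001 0.1508 F jig 0.72 3.71 5.0 [ 0.81 -0.03 -0.  ]
t 38.7 pos [0.6431 0.0728 0.0803] x [ 0.001  0.002 -1.   ] jaw 97.07 w 0.0147 f [0.3 3.8 5. ]
 slide [-0.1659  1.3795 -0.003 ] dyaw -0.07 turn z -0.0002 alt 0.4998 q6 -1.76
```

Call:
step_arm --slide '[[0.001,-0.01,0],[0.002,-0.02,0],[0.002,-0.02,0],[0.002,-0.02,0]]' --turn '[[0,0,0],[0,0,0],[0,0,0],[0,0,0]]'

```text
time: 39.1
position: [0.6431, 0.0728, 0.0803]
tool_rot: [-0.529, 0.467, 0.531, 0.47]
ft_force: [0.6, 9.8, 5.3]
grip_width: 0.0142
```

```bash
python3 st.py
```

```text
jig x,y -0.0002 0.1507 F jig 1.78 9.68 5.3 [ 1.6  -0.04  0.04]
t 39.1 pos [0.6431 0.0728 0.0803] x [ 0.001  0.005 -1.   ] jaw 97.04 w 0.0142 f [0.6 9.8 5.3]
 slide [-0.1657  1.3805 -0.0028] dyaw -0.04 turn z -0.0001 alt 0.4999 q6 -1.76
```

```bash
python3 jig.py i1;python3 st.py
```

```text
t rib 349 [-0.0081  0.0295  0.0725] ((-6.368598937988281, 29.392852783203125), (23.978731155395508, 110.83985900878906), 89.91022491455078)
t rib 126 [-0.0344  0.0894  0.0727] ((0.834381103515625, 89.79164123535156), (108.92657470703125, 23.39118194580078), 0.7594179511070251)
s rib 275 [-0.0071  0.0318  0.0739] ((-6.849170684814453, 33.30290985107422), (27.252368927001953, 109.9218978881836), 89.90300750732422)
s rib 265 [0.0022 0.0923 0.0734] ((0.21213150024414062, 104.094482421875), (50.854427337646484, 111.50482940673828), 88.88375091552734)
s knob 42 [0.0207 0.1484 0.104 ] ((13.101785659790039, 148.88333129882812), (37.443302154541016, 19.11573028564453), 22.07937240600586)
jig x,y -0.0002 0.1507 F jig 1.54 9.02 6.5 [ 1.6  -0.04 -0.  ]
t 39.2 pos [0.6431 0.0727 0.0803] x [ 0.001  0.005 -1.   ] jaw 97.04 w 0.015 f [0.4 9.1 6.5]
 slide [-0.1659  1.3806 -0.003 ] dyaw -0.04 turn z -0.0001 alt 0.4999 q6 -1.76
```

View pics/i1s.png

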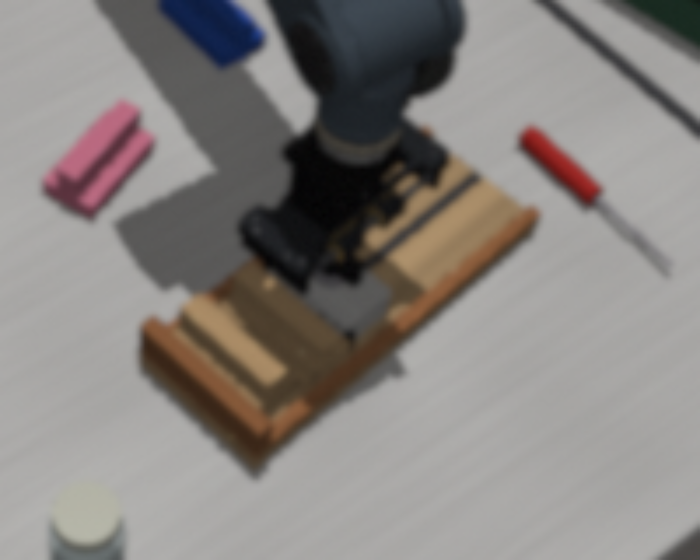

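Call:
step_arm --slide '[[0,0,0],[0,0,0],[0,0,0],[0,0,0],[0,0,0],[0,0,0],[0,0,0],[0,0,0],[0,0,0],[0,0,0],[0,0,0],[0,0,0]]' --turn '[[0,0,-0.01],[0,0,-0.029],[0,0,-0.048],[0,0,-0.067],[0,0,-0.086],[0,0,-0.105],[0,0,-0.124],[0,0,-0.143],[0,0,-0.162],[0,0,-0.181],[0,0,-0.2],[0,0,-0.215]]'

```text
time: 40.4
position: [0.6428, 0.0722, 0.0804]
tool_rot: [-0.119, 0.697, 0.121, 0.697]
ft_force: [-0.8, 7.1, 6.9]
grip_width: 0.0149
```

Call:
step_arm --slide '[[0,0,0],[0,0,0],[0,0,0]]' --turn '[[0,0,0],[0,0,0],[0,0,0]]'

```text
time: 40.7
position: [0.6428, 0.0721, 0.0805]
tool_rot: [-0.119, 0.696, 0.122, 0.697]
ft_force: [-0.4, 8.1, 6.1]
grip_width: 0.0147
```

```bash
python3 st.py; python3 jig.py j1
```

```text
jig x,y -0.0005 0.1501 F jig 0.55 8.05 6.1 [1.25 0.11 0.01]
t 40.7 pos [0.6428 0.0721 0.0805] x [ 0.     0.004 -1.   ] jaw 19.66 w 0.0147 f [-0.4  8.1  6.1]
 slide [-0.1628  1.3868 -0.0046] dyaw 77.34 turn z 0.2148 alt -0.2852 q6 -0.41
t rib 349 [-0.0077  0.0294  0.0726] ((-6.582599639892578, 29.33250617980957), (110.37654876708984, 24.119178771972656), 0.12922486662864685)
t rib 286 [-0.0052  0.0874  0.0722] ((1.0785675048828125, 89.22652435302734), (110.28985595703125, 23.88572883605957), 0.04079994186758995)
s rib 274 [-0.0054  0.0316  0.0739] ((-7.001487731933594, 33.14747619628906), (111.03902435302734, 26.691543579101562), 0.6082751154899597)
s rib 272 [-0.0002  0.0926  0.0736] ((0.21779251098632812, 103.66697692871094), (48.268951416015625, 111.45030975341797), 89.65274810791016)
s knob 67 [0.0032 0.1395 0.1048] ((-0.5156383514404297, 137.52659606933594), (31.87477684020996, 29.28549575805664), 80.53827667236328)
```

Call:
step_arm --slide '[[-0.001,0.01,0],[-0.002,0.02,0],[-0.002,0.02,0]]' --turn '[[0,0,0],[0,0,0],[0,0,0]]'

```text
time: 41.1
position: [0.6428, 0.0722, 0.0804]
tool_rot: [-0.121, 0.697, 0.121, 0.697]
ft_force: [-0.5, 2.9, 6.0]
grip_width: 0.0143
```

Call:
step_arm --slide '[[0,0,0],[0,0,0],[0,0,0],[0,0,0],[0,0,0],[0,0,0]]' --turn '[[0,0,0],[0,0,0],[0,0,0],[0,0,0],[0,0,0],[0,0,0]]' --jaw 0.6

```text
time: 41.7
position: [0.6427, 0.0713, 0.0799]
tool_rot: [-0.121, 0.697, 0.121, 0.697]
ft_force: [0.5, -0.4, 0.9]
grip_width: 0.05
```

Call:
step_arm --slide '[[0,0,0.2],[0,0,0.6],[0,0,1],[0,0,1]]' --turn '[[0,0,0],[0,0,0],[0,0,0],[0,0,0]]'

```text
time: 42.1
position: [0.6472, 0.0713, 0.1866]
tool_rot: [-0.122, 0.692, 0.12, 0.701]
ft_force: [0.9, -0.4, 0.2]
grip_width: 0.0519
```

Call:
step_arm --slide '[[-0.3,-0.3,0.3],[-0.6,-0.6,0.6],[-0.9,-0.9,0.8],[-0.9,-0.9,0.8]]' --turn '[[0,0,0],[0,0,0],[0,0,0],[0,0,0]]'

```text
time: 42.5
position: [0.5507, -0.0214, 0.2625]
tool_rot: [-0.12, 0.696, 0.119, 0.697]
ft_force: [0.3, 0.4, -0.2]
grip_width: 0.052
```

Call:
step_arm --slide '[[-0.3,-0.3,0],[-0.6,-0.6,0],[-0.9,-0.9,0],[-0.9,-0.9,0],[-0.9,-0.9,0]]' --turn '[[0,0,0],[0,0,0],[0,0,0],[0,0,0],[0,0,0]]'

```text
time: 43.0
position: [0.4628, -0.1087, 0.2595]
tool_rot: [-0.12, 0.697, 0.12, 0.697]
ft_force: [-0.3, -0.2, 0.4]
grip_width: 0.0522
```

```bash
python3 st.py; python3 jig.py k5; python3 - <<'E'
from h import *
b=shot('top','fin_t');a=shot('scene','fin_s')
for c in(b,a):
    P=cloud(c).reshape(-1,3)
    q=P[(abs(P[:,0]-.434)<.1)&(abs(P[:,1]-.341)<.1)&(P[:,2]>.145)&(P[:,2]<.18)]
    print('lantern',np.median(q,0),q[:,2].max())
E
```

```text
jig x,y -0.2012 -0.0074 F jig -0.28 -0.2 0.4 [-0.04  0.   -0.04]
t 43.0 pos [ 0.4628 -0.1087  0.2595] x [-0.     0.001 -1.   ] jaw 19.54 w 0.0522 f [-0.3 -0.2  0.4]
 slide [ 1.6367  3.1946 -1.7955] dyaw 77.46 turn z 0.2152 alt -0.2848 q6 -0.81
t rib 343 [-0.0081  0.0294  0.0723] ((-6.196010589599609, 29.432960510253906), (110.57621765136719, 24.150606155395508), 0.014802348800003529)
t rib 344 [-0.0008  0.0892  0.0721] ((1.236480712890625, 102.14485168457031), (50.3897705078125, 109.97051239013672), 89.47624206542969)
t knob 137 [-0.0011  0.1489  0.1037] ((-0.34648990631103516, 149.05577087402344), (15.714017868041992, 62.525665283203125), 19.032495498657227)
s rib 275 [-0.0039  0.0314  0.0734] ((-5.686862945556641, 33.341835021972656), (110.04635620117188, 27.8575439453125), 0.8213693499565125)
s rib 279 [0.0019 0.0922 0.0739] ((-1.4027976989746094, 103.6340560913086), (112.28865051269531, 51.52730941772461), 1.1233112812042236)
s knob 93 [0.0011 0.1497 0.1048] ((-0.5574588775634766, 151.87033081054688), (16.253110885620117, 64.26194763183594), 18.654760360717773)
lantern [0.43503887 0.33996351 0.16366336] 0.17248861001462878
lantern [0.43402031 0.34293452 0.16453105] 0.17412117091175183
```

View pics/fin_t.png

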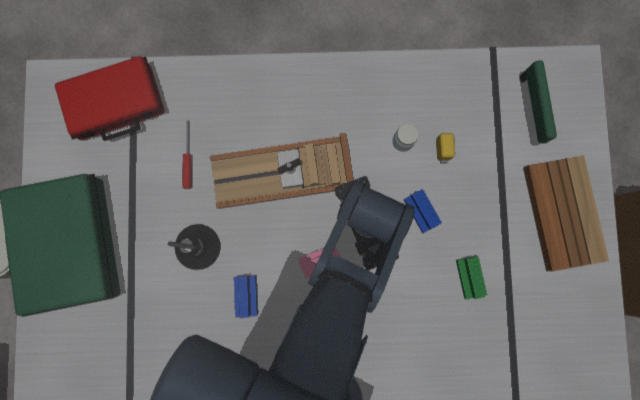

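View pics/k5s.png

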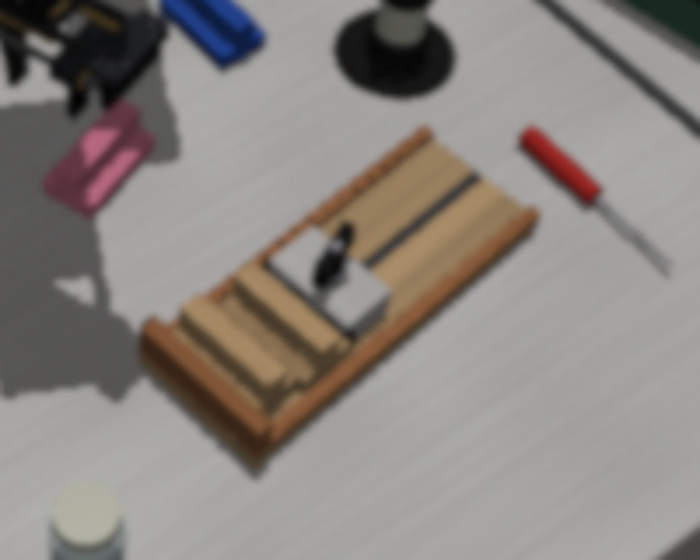

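View pics/k5t.png

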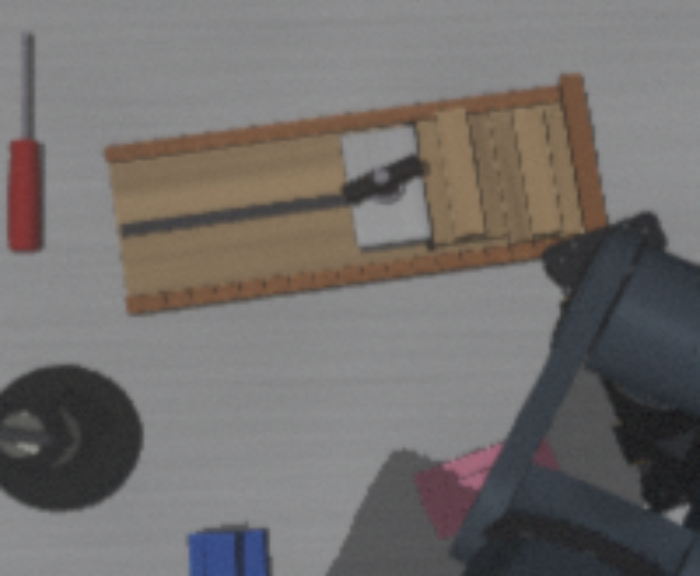

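The knob bar reads about 71° (1.24 rad) in both cameras, although the wrist turned 77°. It slipped in the grip, so the margin over 1.2 is thin. I'll regrip and tighten it more.

Call:
step_arm --slide '[[0.3,0.3,0],[0.6,0.6,0],[0.9,0.9,0]]' --turn '[[0,0,0.006],[0,0,0.012],[0,0,0.018]]'

```text
time: 43.5
position: [0.5544, -0.0165, 0.2599]
tool_rot: [-0.161, 0.688, 0.161, 0.689]
ft_force: [0.7, -0.3, 0.1]
grip_width: 0.052
```

Call:
step_arm --slide '[[0.3,0.3,0],[0.6,0.6,0],[0.9,0.9,-0.4],[0.9,0.9,-0.8],[0.9,0.9,-1],[0.9,0.9,-1],[0.9,0.9,-1]]' --turn '[[0,0,0],[0,0,0],[0,0,0],[0,0,0],[0,0,0],[0,0,0],[0,0,0]]'

```text
time: 44.2
position: [0.6432, 0.0725, 0.1599]
tool_rot: [-0.16, 0.689, 0.16, 0.689]
ft_force: [0.2, 0.8, 0.1]
grip_width: 0.0518
```

```bash
python3 -c "
from h import *
rel([.6428,.0715,.08],np.radians(26))"
```

```text
t 44.2 pos [0.6432 0.0725 0.1599] x [-0.  0. -1.] jaw 26.22 w 0.0518 f [0.2 0.8 0.1]
 slide [-0.0042 -0.0097 -0.7991] dyaw -0.22 turn z -0.0006 alt 0.4994 q6 -0.52
```

Call:
step_arm --slide '[[-0.004,-0.009,-0.25],[-0.004,-0.009,-0.5],[-0.004,-0.009,-0.7],[-0.004,-0.009,-0.8],[-0.004,-0.009,-0.8],[-0.004,-0.009,-0.8]]' --turn '[[0,0,0],[0,0,0],[0,0,0],[0,0,0],[0,0,0],[0,0,0]]'

```text
time: 44.8
position: [0.6437, 0.0705, 0.0817]
tool_rot: [-0.16, 0.688, 0.16, 0.69]
ft_force: [0.8, 0.1, 0.9]
grip_width: 0.0518
```

Call:
step_arm --slide '[[0,0,0],[0,0,0],[0,0,0],[0,0,0],[0,0,0],[0,0,0],[0,0,0],[0,0,0],[0,0,0]]' --turn '[[0,0,0],[0,0,0],[0,0,0],[0,0,0],[0,0,0],[0,0,0],[0,0,0],[0,0,0],[0,0,0]]' --jaw 0 --newtons 50

```text
time: 45.7
position: [0.6433, 0.0711, 0.0802]
tool_rot: [-0.16, 0.688, 0.16, 0.69]
ft_force: [4.0, 3.3, -2.7]
grip_width: 0.0147
```

Call:
step_arm --slide '[[0,0,0],[0,0,0],[0,0,0],[0,0,0],[0,0,0],[0,0,0]]' --turn '[[0,0,-0.008],[0,0,-0.016],[0,0,-0.024],[0,0,-0.028],[0,0,-0.03],[0,0,-0.03]]'

```text
time: 46.3
position: [0.643, 0.071, 0.0802]
tool_rot: [-0.095, 0.7, 0.095, 0.701]
ft_force: [3.1, 4.2, -1.1]
grip_width: 0.0147
```

```bash
python3 st.py
```

```text
jig x,y -0.0005 0.1489 F jig 3.58 3.82 -1.1 [ 0.62 -0.51  0.24]
t 46.3 pos [0.643  0.071  0.0802] x [ 0.001  0.    -1.   ] jaw 15.38 w 0.0147 f [ 3.1  4.2 -1.1]
 slide [-0.165   1.3984 -0.0022] dyaw 81.62 turn z 0.2267 alt -0.2733 q6 -0.33
```

Call:
step_arm --slide '[[0,0,0],[0,0,0],[0,0,0],[0,0,0],[0,0,0],[0,0,0]]' --turn '[[0,0,0.003],[0,0,0.003],[0,0,0.003],[0,0,0.003],[0,0,0.003],[0,0,0.003]]' --jaw 0.6

```text
time: 46.9
position: [0.6422, 0.0704, 0.08]
tool_rot: [-0.101, 0.7, 0.101, 0.7]
ft_force: [0.5, 0.8, 0.4]
grip_width: 0.0502
```

Call:
step_arm --slide '[[0,0,0.2],[0,0,0.6],[0,0,1],[0,0,1]]' --turn '[[0,0,0],[0,0,0],[0,0,0],[0,0,0]]'

```text
time: 47.3
position: [0.6467, 0.0704, 0.1865]
tool_rot: [-0.102, 0.695, 0.1, 0.704]
ft_force: [1.3, -0.5, 1.0]
grip_width: 0.0525
```

Call:
step_arm --slide '[[-0.3,-0.3,0.3],[-0.6,-0.6,0.6],[-0.9,-0.9,0.8],[-0.9,-0.9,0.8]]' --turn '[[0,0,0],[0,0,0],[0,0,0],[0,0,0]]'

```text
time: 47.7
position: [0.5502, -0.0223, 0.2624]
tool_rot: [-0.101, 0.7, 0.099, 0.7]
ft_force: [1.3, -0.6, 0.3]
grip_width: 0.0523
```

Call:
step_arm --slide '[[-0.3,-0.3,0],[-0.6,-0.6,0],[-0.9,-0.9,0],[-0.9,-0.9,0],[-0.9,-0.9,0]]' --turn '[[0,0,0],[0,0,0],[0,0,0],[0,0,0],[0,0,0]]'

```text
time: 48.2
position: [0.4624, -0.1095, 0.2595]
tool_rot: [-0.1, 0.7, 0.101, 0.7]
ft_force: [-0.5, 0.6, 0.1]
grip_width: 0.0521
```

```bash
python3 st.py; python3 jig.py m5; python3 - <<'E'
from h import *
a=shot('scene','fin_s2')
E
```

```text
jig x,y -0.2017 -0.0082 F jig -0.45 0.67 0.1 [-0.07  0.05  0.06]
t 48.2 pos [ 0.4624 -0.1095  0.2595] x [-0.     0.001 -1.   ] jaw 16.3 w 0.0521 f [-0.5  0.6  0.1]
 slide [ 1.6413  3.2034 -1.7953] dyaw 80.7 turn z 0.2242 alt -0.2758 q6 -0.75
t rib 340 [-0.0063  0.0294  0.0723] ((-6.113338470458984, 29.24858856201172), (110.23342895507812, 24.02553367614746), 0.1147415041923523)
t rib 347 [0.0007 0.0893 0.0722] ((1.0649337768554688, 101.38282775878906), (48.77180862426758, 110.25126647949219), 89.4880599975586)
t knob 137 [-0.0008  0.1486  0.1036] ((-0.6604328155517578, 149.0923309326172), (15.86716365814209, 62.53385543823242), 19.51324462890625)
s rib 276 [-0.0063  0.0316  0.0738] ((-7.449275970458984, 32.90235137939453), (28.018285751342773, 110.07806396484375), 89.81440734863281)
s rib 281 [0.0023 0.0921 0.0738] ((0.6168708801269531, 104.05488586425781), (50.27117919921875, 110.41858673095703), 89.10427856445312)
s knob 93 [-0.      0.1499  0.1056] ((-0.8297173976898193, 152.14280700683594), (14.896336555480957, 64.81271362304688), 18.32207679748535)
```

View pics/m5t.png

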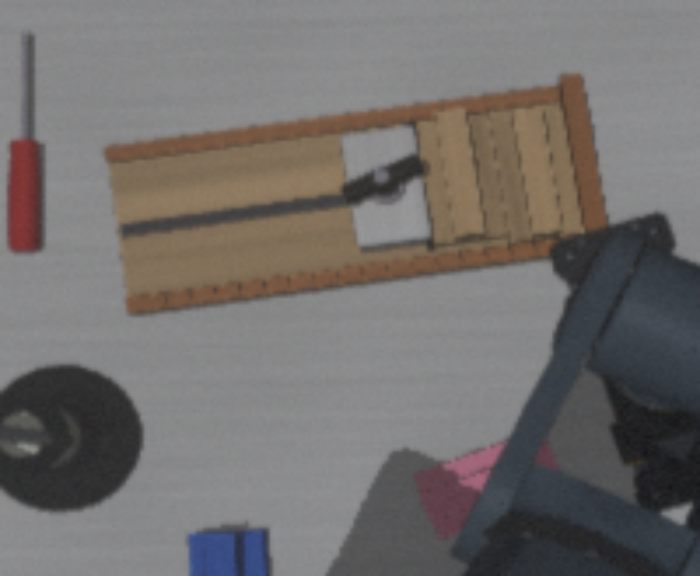

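View pics/fin_s2.png

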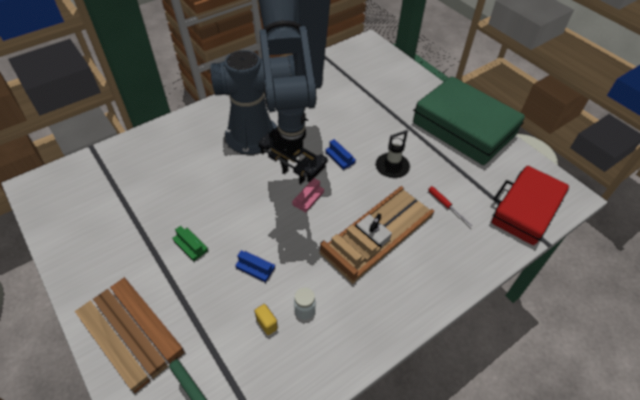

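```bash
python3 - <<'E'
from h import *
yaw=np.radians(7.0);ex=np.array([np.cos(yaw),np.sin(yaw)]);ey=np.array([-ex[1],ex[0]]);O=np.array([.6616,-.0768])
b=shot('top','now_t'); 
inv=np.linalg.inv(b['T'])
def pr(p):
    q=b['mtx']@(inv@np.r_[p,1])[:3]; return q[:2]/q[2]
for f,ky in(('t0',.1495),('t2',.2995),('fin_t',.1495),('now_t',.1495)):
    g=cv2.imread(f'pics/{f}.png',0).astype(float)
    c=pr(np.r_[O+ky*ey,.104]); u0,v0=c.round().astype(int)
    v,u=np.mgrid[v0-16:v0+17,u0-16:u0+17]
    m=g[v0-16:v0+17,u0-16:u0+17]<75
    n,l,st,cen=cv2.connectedComponentsWithStats(m.astype(np.uint8))
    k=1+np.argmax(st[1:,4]); mm=l==k
    pts=np.array([w(b,a_,b_,z=.104)[:2] for a_,b_ in zip(u[mm],v[mm])])
    J=np.c_[(pts-O)@ex,(pts-O)@ey]; cc=J-J.mean(0); U,S,V=np.linalg.svd(cc,full_matrices=False)
    a=np.degrees(np.arctan2(V[0,1],V[0,0]))%180
    print(f,mm.sum(),J.mean(0).round(4),'cw angle',(180-a)%180, np.sqrt(12)*S/np.sqrt(len(J)))
ims=[]
for f in('t0','fin_t','now_t'):
    ims.append(cv2.resize(cv2.imread(f'pics/{f}.png')[145:195,265:315],None,fx=5,fy=5,interpolation=cv2.INTER_CUBIC))
cv2.imwrite('pics/cmp.png',np.hstack(ims))
E
```

```text
t0 219 [-0.0074  0.1465] cw angle 85.9671188261052 [0.08552951 0.03925205]
t2 144 [-0.003   0.2991] cw angle 178.5166849508103 [0.06396042 0.01911421]
fin_t 172 [-0.0049  0.1524] cw angle 73.6938227069517 [0.07941902 0.01794092]
now_t 174 [-0.0048  0.1519] cw angle 73.88076585107704 [0.07908326 0.01820523]
```

View pics/cmp.png

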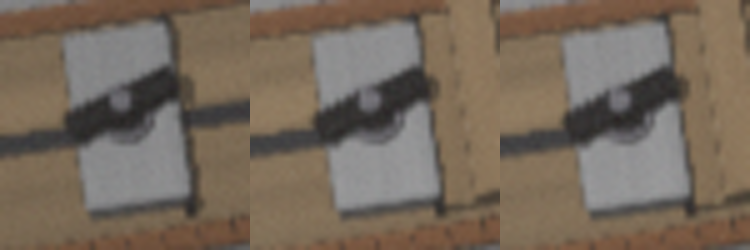

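```bash
python3 - <<'E'
import cv2,numpy as np
a=cv2.imread('pics/j1s.png')[200:380,230:450];b=cv2.imread('pics/m5s.png')[200:380,230:450]
cv2.imwrite('pics/cmp2.png',cv2.resize(np.hstack([a,b]),None,fx=1.8,fy=1.8))
E
```

```text
(no output)
```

View pics/cmp2.png

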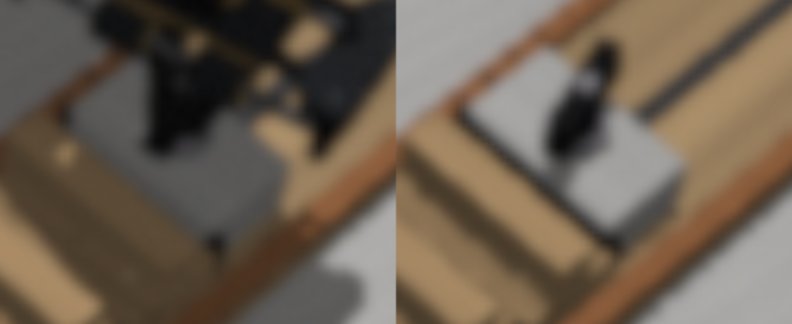

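Call:
step_arm --slide '[[0.3,0.3,0],[0.6,0.6,0],[0.9,0.9,0]]' --turn '[[0,0,0.009],[0,0,0.018],[0,0,0.027]]'

```text
time: 48.7
position: [0.554, -0.0174, 0.2599]
tool_rot: [-0.161, 0.688, 0.161, 0.689]
ft_force: [0.7, -1.3, 0.3]
grip_width: 0.0522
```

Call:
step_arm --slide '[[0.3,0.3,0],[0.6,0.6,0],[0.9,0.91,-0.4],[0.9,0.91,-0.8],[0.9,0.91,-1],[0.9,0.91,-1],[0.9,0.91,-1]]' --turn '[[0,0,0],[0,0,0],[0,0,0],[0,0,0],[0,0,0],[0,0,0],[0,0,0]]'

```text
time: 49.4
position: [0.6429, 0.0725, 0.16]
tool_rot: [-0.16, 0.689, 0.16, 0.689]
ft_force: [-0.1, -0.7, 0.3]
grip_width: 0.052
```

Call:
step_arm --slide '[[0,0,-0.25],[0,0,-0.5],[0,0,-0.7],[0,0,-0.8],[0,0,-0.8],[0,0,-0.8]]' --turn '[[0,0,0],[0,0,0],[0,0,0],[0,0,0],[0,0,0],[0,0,0]]'

```text
time: 50.0
position: [0.6438, 0.0715, 0.0817]
tool_rot: [-0.16, 0.688, 0.16, 0.69]
ft_force: [1.0, 0.4, 0.2]
grip_width: 0.0523
```

```bash
cat > kk.py <<'E'
from h import *
import sys
a=shot('scene');cv2.imwrite(f'pics/{sys.argv[1]}.png',cv2.resize(a['image'][195:265,340:410,::-1],None,fx=6,fy=6,interpolation=cv2.INTER_CUBIC))
yaw=np.radians(7.0);ex=np.array([np.cos(yaw),np.sin(yaw)]);ey=np.array([-ex[1],ex[0]]);O=np.array([.6616,-.0768])
P=cloud(a).reshape(-1,3); J=np.c_[(P[:,:2]-O)@ex,(P[:,:2]-O)@ey-.1495,P[:,2]]
q=J[(J[:,1]<-.012)&(J[:,1]>-.035)&(abs(J[:,0])<.03)&(J[:,2]>.08)&(J[:,2]<.108)]
print('near end',len(q),q.mean(0).round(4), np.percentile(q[:,0],[5,50,95]).round(4))
E
python3 kk.py n1; python3 st.py
```

```text
near end 49 [-0.0003 -0.0209  0.0965] [-0.0285  0.0054  0.0135]
jig x,y 0.0004 0.1494 F jig -0.59 -0.32 0.3 [-0.05  0.03 -0.03]
t 50.05 pos [0.6438 0.0715 0.0819] x [ 0.003 -0.    -1.   ] jaw 26.15 w 0.0519 f [-0.5 -0.4  0.3]
 slide [-0.1733  1.3929 -0.0186] dyaw 70.85 turn z 0.1968 alt -0.3032 q6 -0.52
```

Call:
step_arm --slide '[[0,0,0],[0,0,0],[0,0,0],[0,0,0],[0,0,0],[0,0,0],[0,0,0],[0,0,0],[0,0,0]]' --turn '[[0,0,0],[0,0,0],[0,0,0],[0,0,0],[0,0,0],[0,0,0],[0,0,0],[0,0,0],[0,0,0]]' --jaw 0 --newtons 50

```text
time: 50.95
position: [0.6429, 0.072, 0.0801]
tool_rot: [-0.16, 0.688, 0.16, 0.689]
ft_force: [2.3, 2.4, -1.2]
grip_width: 0.0144
```

```bash
python3 kk.py n2; python3 st.py
```

```text
near end 37 [ 0.0075 -0.0226  0.0973] [-0.0013  0.0086  0.0133]
jig x,y -0.0004 0.1499 F jig 2.47 2.75 -1.7 [ 0.37 -0.34  0.02]
t 51.0 pos [0.6429 0.0719 0.0801] x [ 0.001  0.001 -1.   ] jaw 26.14 w 0.0147 f [ 2.1  3.  -1.7]
 slide [-1.6430e-01  1.3888e+00 -8.0000e-04] dyaw 70.86 turn z 0.1968 alt -0.3032 q6 -0.52
```

Call:
step_arm --slide '[[0,0,0],[0,0,0],[0,0,0],[0,0,0],[0,0,0],[0,0,0]]' --turn '[[0,0,-0.006],[0,0,-0.012],[0,0,-0.018],[0,0,-0.024],[0,0,-0.03],[0,0,-0.03]]'

```text
time: 51.6
position: [0.6428, 0.0719, 0.0801]
tool_rot: [-0.095, 0.7, 0.095, 0.701]
ft_force: [3.0, 3.4, -1.0]
grip_width: 0.0144
```

```bash
python3 kk.py n3; python3 st.py
```

```text
near end 43 [ 0.0038 -0.0224  0.0981] [-0.0037  0.005   0.01  ]
jig x,y -0.0006 0.1499 F jig 3.49 2.17 -1.1 [ 0.42 -0.38  0.14]
t 51.65 pos [0.6428 0.0719 0.0801] x [ 0.001  0.    -1.   ] jaw 15.4 w 0.0147 f [ 3.2  2.6 -1.1]
 slide [-1.6290e-01  1.3892e+00 -1.3000e-03] dyaw 81.6 turn z 0.2267 alt -0.2733 q6 -0.33
```

Call:
step_arm --slide '[[0,0,0],[0,0,0],[0,0,0],[0,0,0],[0,0,0]]' --turn '[[0,0,0],[0,0,0],[0,0,0],[0,0,0],[0,0,0]]' --jaw 0.35

```text
time: 52.15
position: [0.6421, 0.0713, 0.08]
tool_rot: [-0.094, 0.701, 0.094, 0.701]
ft_force: [0.7, -0.1, 0.5]
grip_width: 0.0302
```

```bash
python3 kk.py n4; python3 st.py; python3 - <<'E'
import cv2,numpy as np
cv2.imwrite('pics/n.png',cv2.resize(np.hstack([cv2.imread(f'pics/n{i}.png') for i in(2,3,4)]),(798,266)))
E
```

```text
near end 38 [ 0.006  -0.0217  0.0964] [-0.001   0.0075  0.0123]
jig x,y -0.0012 0.1494 F jig 0.1 -0.14 -0.1 [-0.06  0.07  0.01]
t 52.2 pos [0.6422 0.0714 0.08  ] x [-0. -0. -1.] jaw 15.34 w 0.0305 f [ 0.1 -0.1 -0.1]
 slide [-1.5740e-01  1.3942e+00 -1.0000e-04] dyaw 81.66 turn z 0.2268 alt -0.2732 q6 -0.33
```

View pics/n.png

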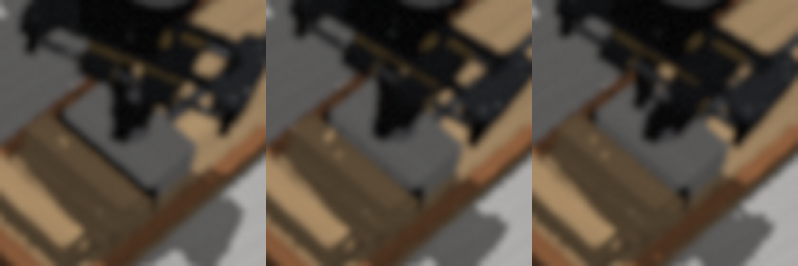

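Call:
step_arm --slide '[[0,0,0.2],[0,0,0.6],[0,0,1],[0,0,1]]' --turn '[[0,0,0],[0,0,0],[0,0,0],[0,0,0]]'

```text
time: 52.6
position: [0.6466, 0.0714, 0.1865]
tool_rot: [-0.095, 0.696, 0.094, 0.705]
ft_force: [0.5, 0.3, 0.0]
grip_width: 0.0302
```

Call:
step_arm --slide '[[-0.3,-0.3,0.3],[-0.6,-0.6,0.6],[-0.9,-0.9,0.8],[-0.9,-0.9,0.8]]' --turn '[[0,0,0],[0,0,0],[0,0,0],[0,0,0]]'

```text
time: 53.0
position: [0.5503, -0.0213, 0.2624]
tool_rot: [-0.094, 0.701, 0.092, 0.701]
ft_force: [0.2, 0.0, 0.3]
grip_width: 0.0305
```

Call:
step_arm --slide '[[-0.3,-0.3,0],[-0.6,-0.6,0],[-0.9,-0.9,0],[-0.9,-0.9,0],[-0.9,-0.9,0]]' --turn '[[0,0,0],[0,0,0],[0,0,0],[0,0,0],[0,0,0]]'

```text
time: 53.5
position: [0.4624, -0.1086, 0.2595]
tool_rot: [-0.093, 0.701, 0.094, 0.701]
ft_force: [0.2, 0.5, 0.8]
grip_width: 0.0303
```

```bash
python3 jig.py q5; python3 - <<'E'
from h import *
yaw=np.radians(7.0);ex=np.array([np.cos(yaw),np.sin(yaw)]);ey=np.array([-ex[1],ex[0]]);O=np.array([.6616,-.0768])
b=shot('top')
P=cloud(b).reshape(-1,3);J=np.c_[(P[:,:2]-O)@ex,(P[:,:2]-O)@ey,P[:,2]]
q=J[(abs(J[:,0])<.04)&(J[:,1]>.1)&(J[:,1]<.2)&(J[:,2]>.056)&(J[:,2]<.066)]; print('carriage top y',np.percentile(q[:,1],[1,3,50,97,99]).round(4))
for c in (0,):
    q=P[(abs(P[:,0]-.434)<.1)&(abs(P[:,1]-.341)<.1)&(P[:,2]>.145)&(P[:,2]<.18)]
    print('lantern',np.median(q,0))
E
```

```text
t rib 349 [-0.0072  0.0294  0.0722] ((-6.459526062011719, 29.32945442199707), (110.15180206298828, 24.00660514831543), 0.060637619346380234)
t rib 344 [0.0005 0.0892 0.0722] ((0.7056198120117188, 102.1043701171875), (109.89093780517578, 49.59833526611328), 0.06780169904232025)
t knob 135 [-0.0011  0.1479  0.104 ] ((-0.5832089185714722, 149.13427734375), (15.588479042053223, 62.341819763183594), 17.562530517578125)
s rib 277 [-0.0052  0.0316  0.0739] ((-7.477607727050781, 32.4694938659668), (112.93158721923828, 27.328079223632812), 0.588243305683136)
s rib 273 [0.0034 0.0926 0.0739] ((-0.057155609130859375, 104.2919921875), (50.78410339355469, 110.9920883178711), 89.19292449951172)
s knob 82 [0.0012 0.1489 0.1049] ((-1.7622194290161133, 152.93524169921875), (15.519512176513672, 66.3282470703125), 19.66108512878418)
carriage top y [0.1199 0.1209 0.1503 0.1772 0.1785]
lantern [0.43511624 0.33950256 0.16329864]
```

View pics/q5s.png

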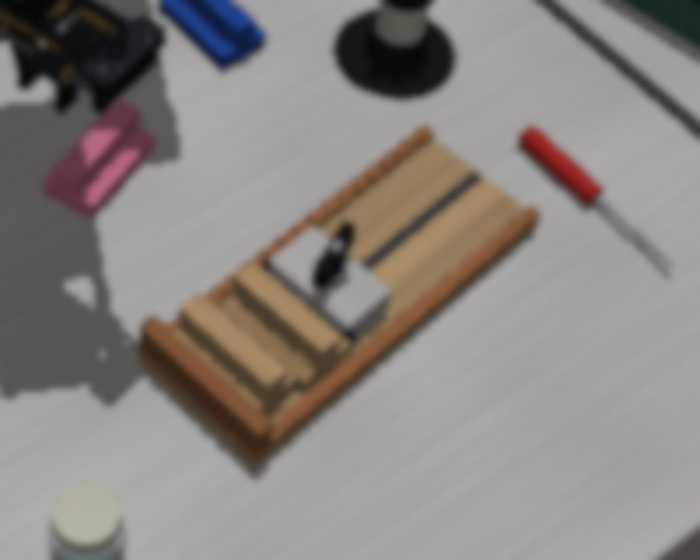

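```bash
python3 -c "
from rig import hand_in
print(hand_in())"
```

```text
the job is handed in; nothing more can be done
None
```

The jig is loaded and clamped, and I handed the job in at about 54 s. One thing is less certain: the knob rests only just inside the "firmly tight" range.

**What I did**
- I set the lantern upright on the mat, freed the knob and opened the jig.
- Only two real timber blanks were on the table: one left of the centre line and one at the robot's right. The pink, blue and green look-alikes stayed where they were.
- I laid both blanks ribs up across the bed from the end stop, pushed the sliding stop up until it met about 9 N, then tightened the knob.

**Last checks**
- **Row:** the ribs read 29 and 89 mm from the end stop (30 and 90 would be exact), and the sliding stop's face reads 120 mm. The row is closed up, and it lies flat and square to the bed.
- **Lantern:** it stands upright near the centre of the mat.
- **Bystanders:** the jar, tape measure and screwdriver were never touched.

**What was off**
- **Knob angle:** I turned it three times, to about 1.35, then 1.42 twice. Each time it eased back on release, and the cameras put it at rest at about 1.23–1.26 rad. That is about where it started, and only slightly above the 1.2 limit.
- **First blank:** after I had placed it, it moved about 6 mm towards one edge lip while the arm was away from it. It stayed flat in the channel, so I left it there.
- **Sliding stop:** it moved about 10 mm further open when I let go of the knob after opening the jig. I measured its new position before gripping the knob again.

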